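# Turn the dissecting needles round in the spring clip and clamp them for honing

## Robot

A 6-joint arm with a two-finger parallel gripper is mounted at the origin on a cart in front of the work surface, level with it; the furniture and walls round the work are solid. World frame = base frame: x ahead of the robot, y to its left, z up, the work surface at z = 0. Lengths are in m, angles in rad, forces in N, time in s.
With the tool pointing down it reaches from about 0.25 to 0.725 m from the base axis. Payload 4 kg.
Tool frame: the origin (TCP) lies midway between the tips of the shut fingers; the grasp point (between the pads) lies 19 mm behind it; z points along the fingers, y is the line along which they close (so a half turn about z gives the same grasp; the last joint's range is limited). The gripper opens to 85 mm and grips with 20 to 120 N. Pads are 22 mm wide; open, the fingers measure 114 mm over their backs; the gripper's body (76 mm by 85 mm) begins 54 mm behind the grasp point. The pads swing forward as they close: fully open they stand 13 mm farther back than shut.
Start: joints at [-1.348, 0.241, 0.005, 1.335, 0, 1.571], TCP at [0.11, -0.488, 0.231] pointing down, gripper open.
Joint ranges: [-2.72, 2.72], [-1.05, 1.87], [-1.09, 1.28], [-1.99, 2.15], [-1.42, 1.44], [-3.14, 3.14]. Speed limits (rad/s): [2.79, 2.79, 3.14, 3.14, 3.14, 3.14].

## Interface

Orientations are given as a unit quaternion [x, y, z, w].
In Python, from workcell import get_obs, camera, job_done, silhouettes gives the robot as it stands. The module is installed in compiled form; this text tells all that it offers.
- The arm moves only by the tool drive_tool, never from a script. Its argument "increments" is a list of rows, each a list of 3 entries, a list of its own where there are three numbers: the shift along the world's x, y, z in mm, then the turn, a rotation vector about the world's x, y, z in degrees, then the opening, from 0 (shut) to 1 (fully open). A call has 1 to 8 rows; each row shifts and turns the commanded pose from where the row before left it; what a row does not reach is not made up. A row lasts 1/12 s, in which the tool goes at most 41.7 mm and 7.16 degrees, less where a joint would pass 70% of its speed; a pose out of reach is approached as far as the arm can. A call is refused whole if a number of a shift passes 41.7 or a number of a turn 7.16, either way. A call with a gripper value outside its range is refused whole. The fingers move at their own pace and stop on an object; the grip force is fixed at half the most. Time passes only in rows, so rows that do not move let the fingers close. It gives the time, the measured TCP pose, the force, the opening and the grip force at its end, in the units of the state.
- get_obs(): the state, without advancing time (a new reading comes with each control period).
- camera(name): name is "side" or "top"; returns a dict with "image" (480x640x3 uint8, red, green, blue), "K" (3x3 intrinsics, pixels), "k1" (the pictures are not rectified: a ray, as slopes to the right and down, at radius r is drawn at 1 + k1 r^2 times it, then the intrinsics apply), "view" (4x4, takes a point from world to camera coordinates). Camera axes: x right, y down, z forward; pixel columns grow to the right and rows downward; lengths in m; the calibration is good to about 2 mm. A picture is of the moment at which its call begins. There is no depth.
- job_done(): hands the job in; it is judged then, once.
Trained networks look in a picture, given as the dict that the camera call returned (one of the last four; its "shot" number tells which), for a name from the list of things; names that differ only in an ending like _2 or _b are one class to them, and where a whole thing is asked for, a point or a joint stands for the part that bears it (a point fixed in the world has none). Each returns a list of dicts, best first, with "conf" (0 to 1); they miss things now and then, are a little off and sometimes report something else, mostly with a low value. They report only what shows in the picture. A call takes as long as a camera call. They do not tell look-alikes from the thing itself.
- silhouettes(query, picture): "region" (480x640 bool, what is visible of it) and "bbox" ([left, top, right, bottom] in pixels, round what is visible of it).
The state is a dict: "clock": time; "joint_pos": joint angles; "joint_vel": joint speeds; "tau": joint torques, N m; "eef_pos": TCP position; "tool_rot": TCP orientation; "ft_force": force on the tool from outside, world axes, zero at the start; "ft_torque": the same for the moment, N m; "grip_width": finger opening in m; "grasp_force": force on a finger pad.
Only numpy, scipy, OpenCV 4.12 (cv2) and the standard library are available. Lean on these libraries where they do the work, as an engineer would, in place of code of your own. Each camera call takes 0.05 s, during which the arm holds its last target. There are 200 camera calls.

## Task

Set up the dissecting needles (two or three of them) for honing: crank up the bar of the clamp, which was left down, then, working from left to right, one at a time, draw each needle out of the guard rack by its rear end, snap it by its dark middle band into the spring clip and let go, take it again by the front half of the handle, and slide it rear end first into the channel of the clamp that corresponds to its place in the rack (left to left, middle to middle, right to right), fully home against the backstop with the point towards you. When all are in, crank the clamp bar down until it holds every needle firmly, let go, and leave the petri dish and the beaker where they are.

Things in the scene. Friction and masses are not known exactly. Their poses are not given: they have to be found in the camera images.
- guard_rack: Fixed white block 100 x 130 x 62 mm, clear cover; origin: centre of its underside, x away from the robot, z up. Pockets along x at y = +45 (left), 0, -45 mm, open only at the front face (x = -50 mm); 13 mm wide, 12.5 high, floor z = 45.5 mm, back wall x = +44. Needles lie point inwards, axis at z = 50.5 mm; each must be drawn straight out (-x) about 95 mm before it is lifted or turned.
- spring_clip: Fixed steel tool clip on a bracket; origin: centre of the underside of its 70 x 44 x 6 mm foot plate, z up. A needle snaps in from above, lying along the clip's y axis, either way round. The sprung arms stand at x = -7 and +7 mm, are 16 mm long along y and flare open to 12 mm above the seat. Pressing a needle in or pulling it up out takes 3 to 10 N. Bracket at most 18 mm along y above the foot.
- clip_seat (a point): Where the axis of a seated needle passes the middle of the clip: 60 mm above the bench, over the clip's origin. Axes as the clip's: the needle lies along y.
- needle_clamp: Fixed screw clamp; origin: centre of its underside, x away from the robot, z up. Channels along x at y = +45 (left), 0, -45 mm, entered from the front (-x): floor z = 40 mm from x = -46 to the backstop at x = +20; 14 mm wide between lands 4 mm high, front (x = -44 to -32) flared. Bridge over x = -12 to +14: underside z = 81, top 95 mm, posts y = +-74. Loaded needles overhang the bed in front.
- groove_1 (a point): Where a needle's origin (band) is when it is home in the left channel: at x = -38, y = +45, z = 45 mm of the clamp. Axes as the clamp's; a home needle points along -x.
- groove_2 (a point): The same for the middle channel (y = 0).
- groove_3 (a point): The same for the right channel (y = -45 mm).
- clamp_bar: Rubber-faced bar under the bridge, over x = -12 to +14 mm of the clamp, 126 mm wide; origin: centre of its underside. It moves only vertically, driven by the crank; needles in the channels are 50 mm high. It starts down, 48.5 to 50.2 mm above the bench, so that no needle can enter; fully up it is at 63 mm.
- crank (a joint): Crank angle, rad; turning it counterclockwise from above raises it and the bar, 8 mm a turn. At 0 the bar just meets a loaded needle; firm at about -1.5; range -3 to 10.4, starts at -1.2 to 0.2. At q the arm points q - 1.2 rad counterclockwise from the clamp's x axis; pointing to the front it blocks the loading hand. About 4 N at the knob turn it; it stays when let go.
- crank_axis (a point): Point on the upright crank axis, level with the knob's middle, 127 mm above the bench. The screw stem there, 10 mm thick, rises with the bar, to 134 mm.
- knob_centre (a point): Middle of the crank's upright black knob: 14 mm thick, 34 mm tall (109 to 143 mm above the bench), 42 mm from the crank axis. It spins freely on its pin. The crank arm is below it.
- petri: Lidded petri dish, 60 mm wide, 15 mm high, on the bench; origin at the centre of its underside. A bystander.
- cup: Small beaker, 44 mm wide, 59 mm high, on the bench; origin at the centre of its underside. A bystander.
- needle_1: Dissecting needle, 142 mm, 35 g: octagonal aluminium handle 10 mm across flats from x = -58 (rear end) to +52 mm, brass nose, 3 mm steel needle to the point at x = +84. Origin on its axis, middle of the dark round band (10 mm thick, x = -12 to +12), about its balance point; x towards the point. Grip it on the flats. Starts in the left place of the guard rack, unless absent.
- needle_1_point (a point): The sharp point of needle_1.
- needle_2: Dissecting needle, 142 mm, 35 g: octagonal aluminium handle 10 mm across flats from x = -58 (rear end) to +52 mm, brass nose, 3 mm steel needle to the point at x = +84. Origin on its axis, middle of the dark round band (10 mm thick, x = -12 to +12), about its balance point; x towards the point. Grip it on the flats. Starts in the middle place of the guard rack, unless absent.
- needle_2_point (a point): The sharp point of needle_2.
- needle_3: Dissecting needle, 142 mm, 35 g: octagonal aluminium handle 10 mm across flats from x = -58 (rear end) to +52 mm, brass nose, 3 mm steel needle to the point at x = +84. Origin on its axis, middle of the dark round band (10 mm thick, x = -12 to +12), about its balance point; x towards the point. Grip it on the flats. Starts in the right place of the guard rack, unless absent.
- needle_3_point (a point): The sharp point of needle_3.
Things that resemble listed ones, but are neither listed nor needed, are in the scene too. What is shaped like the spring_clip but red is not meant.

How it is judged:
By the outcome, as a careful person would: the job done as asked, in the order asked, and still so for the second after the job is handed in, with the robot touching nothing.
Of needle_1, needle_2, needle_3 only 2 to 3 are there at a start; the rules pass over those that are not, and their reading is None.
At some moment in a run one of needle_1, needle_2, needle_3 may be knocked a few centimetres aside while the robot is not near it.
Once in a run the grip may slacken for a moment while it holds something.
It also fails if it takes over 210 s, if anything falls off the work surface, if the arm or the gripper's body presses on something with over 40 N, if the wrist force passes 120 N, or if a joint passes its speed limit or range.

## Working session

There is one attempt and no reset: what is moved stays moved. The work goes in short steps, Python scripts to look and compute and a tool call to move; the robot and the scene stay as the last step left them, time stands still between calls to the robot, and variables do not carry over. Pictures are saved under pics/ and viewed, at most 14 in all, crops included, and the job is handed in when it is done.

Besides the shell and the picture viewer there is one more tool, called as a command line: name --argument value ..., lists and objects as JSON in quotes. drive_tool: Moves the arm, as the interface text tells. Its arguments: {"type":"object","properties":{"increments":{"type":"array"}},"required":["increments"]}

```bash
mkdir -p pics
cat > h.py <<'E'
import numpy as np, cv2
from workcell import get_obs, camera, job_done, silhouettes
def proj(c,P):
    P=np.atleast_2d(P); q=(c["view"][:3,:3]@P.T+c["view"][:3,3:4]).T
    s=q[:,:2]/q[:,2:]; r2=(s**2).sum(1,keepdims=True); s=s*(1+c["k1"]*r2)
    return s@np.diag([c["K"][0,0],c["K"][1,1]])+[c["K"][0,2],c["K"][1,2]]
def unproj(c,uv,z):
    uv=np.atleast_2d(np.array(uv,float)); K=c["K"]
    d=(uv-[K[0,2],K[1,2]])/[K[0,0],K[1,1]]; s=d.copy()
    for _ in range(20): s=d/(1+c["k1"]*(s**2).sum(1,keepdims=True))
    R=c["view"][:3,:3]; o=-R.T@c["view"][:3,3]
    w=np.c_[s,np.ones(len(s))]@R
    return o+w*((z-o[2])/w[:,2])[:,None]
def save(c,n,box=None,scale=1):
    im=c["image"][:,:,::-1]
    if box: im=im[box[1]:box[3],box[0]:box[2]]
    cv2.imwrite("pics/"+n,cv2.resize(im,None,fx=scale,fy=scale,interpolation=cv2.INTER_CUBIC))
E
python3 - <<'E'
from h import *
o=get_obs(); print({k:np.round(v,3) for k,v in o.items()})
for n in["top","side"]:
    c=camera(n); save(c,n+"0.png")
    print(n,np.round(c["K"],1).tolist(),c["k1"],np.round(-c["view"][:3,:3].T@c["view"][:3,3],3),np.round(c["view"][:3,:3],2).tolist())
    for q in["guard_rack","spring_clip","needle_clamp","clamp_bar","knob_centre","petri","cup","needle_1","needle_1_point"]:
        for s in silhouettes(q,c):
            ys,xs=np.nonzero(s["region"]); print(q,round(s["conf"],2),np.round(s["bbox"]),round(xs.mean(),1),round(ys.mean(),1),len(xs))
E
```

```text
{'clock': np.float64(0.0), 'joint_pos': array([-1.348,  0.241,  0.004,  1.335, -0.   ,  1.571]), 'joint_vel': array([ 0.002,  0.001, -0.001,  0.   , -0.   , -0.001]), 'tau': array([ 0.0000e+00, -3.7232e+01,  2.5241e+01,  1.7000e-02,  0.0000e+00,
       -0.0000e+00]), 'eef_pos': array([ 0.11 , -0.487,  0.23 ]), 'tool_rot': array([ 0.994,  0.111, -0.   , -0.001]), 'ft_force': array([ 0.217, -0.164,  0.192]), 'ft_torque': array([-0.096,  0.046,  0.007]), 'grasp_force': np.float64(0.0), 'grip_width': np.float64(0.085)}
top [[574.2, 0.0, 327.7], [0.0, 574.2, 242.5], [0.0, 0.0, 1.0]] -0.07417984932629144 [0.48  0.057 1.268] [[0.02, -1.0, -0.03], [-1.0, -0.02, -0.06], [0.06, 0.03, -1.0]]
guard_rack 0.95 [406. 203. 472. 254.] 441.1 227.4 3136
guard_rack 0.31 [177. 198. 271. 258.] 226.3 226.7 4067
spring_clip 0.63 [312. 275. 340. 306.] 327.4 290.5 613
spring_clip 0.56 [278. 321. 309. 358.] 293.7 337.6 684
needle_clamp 0.68 [180. 199. 268. 255.] 226.4 226.8 4136
clamp_bar 0.7 [459. 255. 467. 273.] 460.2 263.9 92
clamp_bar 0.5 [216. 214. 222. 218.] 218.1 216.6 17
petri 0.9 [333. 200. 357. 227.]
[... 895 characters left out ...]
65. 171. 298. 221.] 278.5 199.5 325
clamp_bar 0.19 [274. 167. 296. 189.] 288.7 179.2 260
knob_centre 0.66 [288. 166. 300. 184.] 294.0 175.4 97
knob_centre 0.4 [378. 372. 409. 389.] 392.5 378.9 236
petri 0.78 [336. 264. 371. 293.] 353.8 278.3 664
petri 0.67 [380. 371. 411. 385.] 394.1 378.4 218
petri 0.42 [358. 350. 393. 369.] 375.9 357.9 271
petri 0.24 [248. 279. 287. 317.] 267.1 301.2 825
cup 0.85 [352. 200. 378. 239.] 363.0 219.2 630
cup 0.75 [342. 330. 373. 349.] 359.2 338.6 232
needle_1 0.67 [378. 370. 409. 389.] 392.1 379.1 263
needle_1 0.64 [362. 349. 392. 366.] 376.2 357.6 213
needle_1 0.55 [340. 331. 375. 351.] 358.9 338.8 238
needle_1_point 0.47 [343. 332. 378. 351.] 359.9 338.2 210
```

View pics/top0.png

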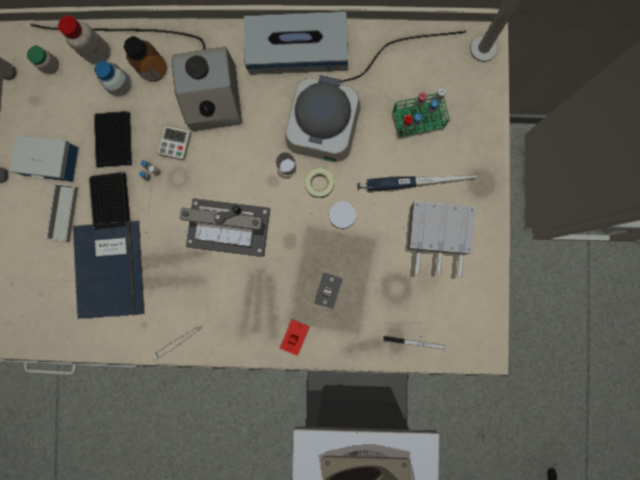

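View pics/side0.png

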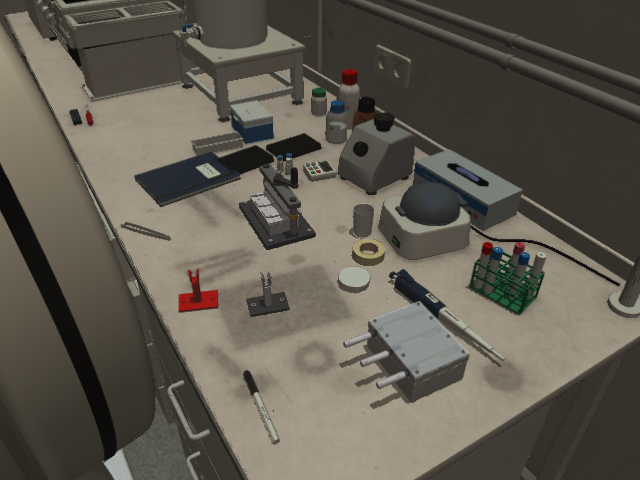

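Top view: the rack with three needles is at (441,228), the grey clip at (327,290), with a red look-alike at (294,338). The clamp is at (226,227), with its knob near (236,210). Petri (342,215), beaker (286,165), pen look-alike (415,342). Side view: grey clip (267,300), red clip (197,295), clamp (277,210).

Run:
```python
from h import *
import pickle
C={n:camera(n) for n in("top","side")}; pickle.dump(C,open("c0.pkl","wb"))
def crop(c,x,y,w,h,s): return cv2.resize(c["image"][y:y+h,x:x+w,::-1],(int(w*s),int(h*s)),interpolation=cv2.INTER_CUBIC)
t,s=C["top"],C["side"]
a=crop(t,176,194,100,70,4); b=crop(t,400,195,80,70,4*70/70)
d=crop(s,236,160,100,80,4)[:280]; e=crop(t,305,265,50,50,5.6)[:280]
cv2.imwrite("pics/m0.png",np.vstack([np.hstack([a,b]),np.hstack([d,e,np.zeros((280,40,3),np.uint8)])]))
def rect(c,q,x,y,z):
    for r in silhouettes(q,c):
        b=r["bbox"]
        if b[0]<x<b[2] and b[1]<y<b[3]:
            cn=cv2.findContours(r["region"].astype(np.uint8),0,2)[0]; cn=max(cn,key=len)[:,0,:]
            P=unproj(c,cn,z)[:,:2]*1000
            print(q,z,[np.round(v,1) for v in cv2.minAreaRect(P.astype(np.float32))])
rect(t,"guard_rack",441,228,.062);rect(t,"spring_clip",327,290,.006);rect(t,"needle_clamp",226,227,.01);rect(t,"petri",342,215,.015);rect(t,"cup",286,165,.059)
for n,uv in((1,(417,262)),(2,(438.6,263)),(3,(460,264))):
  print(n,np.round(unproj(t,[uv],.0505)*1000))
print(np.round(unproj(t,[(236,210)],.143)*1000), np.round(unproj(s,[(294,169)],.143)*1000))
```

```text
guard_rack 0.062 [array([ 593.9, -148.3]), array([140.8, 107.1]), np.float64(86.9)]
spring_clip 0.006 [array([455.2,  89.6]), array([44.4, 69.3]), np.float64(72.9)]
needle_clamp 0.01 [array([590.6, 325.9]), array([198.7, 110.6]), np.float64(84.0)]
petri 0.015 [array([622.8,  61.8]), array([57.4, 57. ]), np.float64(1.2)]
cup 0.059 [array([725. , 185.8]), array([47.9, 42.9]), np.float64(1.6)]
1 [[520. -99.  50.]]
2 [[ 519. -145.   50.]]
3 [[ 518. -191.   50.]]
[[612. 272. 143.]] [[613. 272. 143.]]
```

View pics/m0.png

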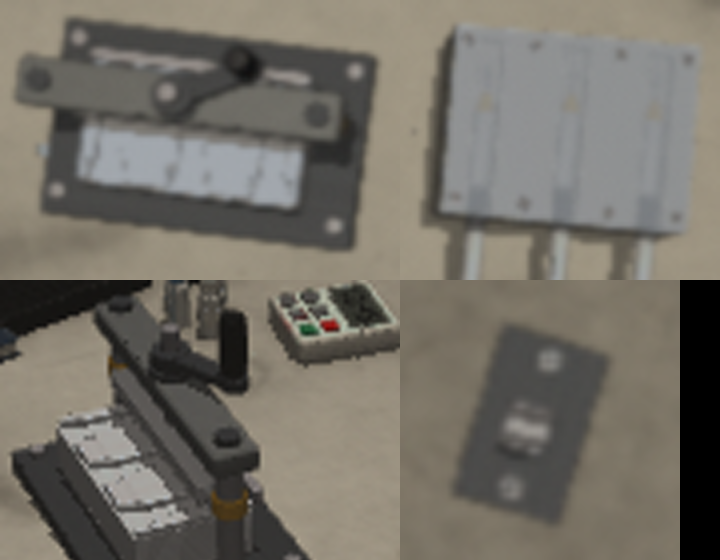

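The crops show the rack cover with three handles sticking out at the front, the grey clip's foot plate with its long axis roughly along world x, and the clamp. The clamp's stem is at crop (168,95) and its knob at (238,60), so the arm points back-right.

```bash
cat >> h.py <<'E'
def fit(M,P):
    M=np.array(M,float);P=np.array(P)[:,:2]*1000
    m,p=M.mean(0),P.mean(0);A=(M-m).T@(P-p)
    th=np.arctan2(A[0,1]-A[1,0],A[0,0]+A[1,1]);R=np.array([[np.cos(th),-np.sin(th)],[np.sin(th),np.cos(th)]])
    t=p-R@m; return t,np.degrees(th),np.round(P-(M@R.T+t),1)
E
python3 - <<'E'
from h import *
import pickle
C=pickle.load(open("c0.pkl","rb"));t,s=C["top"],C["side"]
def uv(L,ox,oy,sc,x0,y0): return (np.array(L,float)-[ox,oy]+.5)/sc-.5+[x0,y0]
a=lambda L:uv(L,0,0,4,176,194); b=lambda L:uv(L,400,0,4,400,195); e=lambda L:uv(L,400,280,5.6,305,265); d=lambda L:uv(L,0,280,4,236,160)
print("rack",fit([[50,65],[50,-65],[-50,-65],[-50,65]],unproj(t,b([(457,25),(700,45),(686,236),(440,212)]),.062)))
print("clip",fit([[35,22],[35,-22],[-35,-22],[-35,22]],unproj(t,e([(502,322),(608,355),(560,524),(452,494)]),.006)))
print("arms mid@~.068",unproj(t,e([(527,428)]),.066)*1000)
print("bridge bolts",fit([[1,74],[1,-74]],unproj(t,a([(38,79),(317,115)]),.098)))
print("side bolts",fit([[1,74],[1,-74]],unproj(s,d([(120,302),(229,436)]),.098)))
P=unproj(t,a([(70,17),(377,57),(353,250),(42,212)]),.012)*1000; print("base",np.round(P,1),P.mean(0))
print("stem",unproj(t,a([(168,94)]),.12)*1000,unproj(s,d([(170,328)]),.120)*1000)
print("needle ends", unproj(t,b([(474,270),(560,270),(645,270)]),.0505)*1000)
E
```

```text
rack (array([ 594.59746932, -150.26991066]), np.float64(-3.967874432058766), array([[-0.5, -0.7],
       [ 0.8,  0.5],
       [-0.5,  0.3],
       [ 0.2, -0. ]]))
clip (array([455.11572357,  88.9909023 ]), np.float64(-14.791316160203502), array([[ 0.1, -0.2],
       [-0.7,  0.5],
       [ 0.6, -0.1],
       [ 0. , -0.1]]))
arms mid@~.068 [[454.64556539  88.71916396  66.        ]]
bridge bolts (array([599.26227606, 313.40451429]), np.float64(-6.170321604159834), array([[-0. , -0.4],
       [ 0. ,  0.4]]))
side bolts (array([597.77733839, 314.24634452]), np.float64(-5.584056689305026), array([[ 0. ,  0.5],
       [-0. , -0.5]]))
base [[652.7 394.   12. ]
 [633.5 221.4  12. ]
 [526.5 231.4  12. ]
 [543.6 405.4  12. ]] [589.05410761 313.03324848  12.        ]
stem [[599.3815222  313.05003884 120.        ]] [[599.05074492 314.94561519 120.        ]]
needle ends [[ 519.77374879 -101.76903279   50.5       ]
 [ 520.77457807 -147.28621302   50.5       ]
 [ 521.75628966 -192.33373683   50.5       ]]
```

Clamp is at (598.8, 313.6), yaw −6°; clip (455, 89), yaw −14.8°; rack (594.5, −150.3), yaw −4°; crank q ≈ 0.04. The sizes check out. Candidates for the clip are grey at (327,290) and red at (294,338), so I take the grey one; the needles are the three handles at the rack, not the pen at (415,342) or the tweezers at (180,340). Now moving to the knob.

drive_tool --increments '[[[20.9,31.6,-1.7],[0,0,4],0.4],[[20.9,31.6,-1.7],[0,0,4],0.4],[[20.9,31.6,-1.7],[0,0,4],0.4],[[20.9,31.6,-1.7],[0,0,4],0.4],[[20.9,31.6,-1.7],[0,0,4],0.4],[[20.9,31.6,-1.7],[0,0,4],0.4],[[20.9,31.6,-1.7],[0,0,4],0.4],[[20.9,31.6,-1.7],[0,0,4],0.4]]'

```text
clock: 2.02
eef_pos: [0.2783, -0.2333, 0.2179]
tool_rot: [0.924, 0.382, 0.0, 0.0]
ft_force: [1.2, -1.2, 0.1]
grip_width: 0.0341
grasp_force: 0.0
```

drive_tool --increments '[[[20.9,31.6,-1.7],[0,0,4],0.4],[[20.9,31.6,-1.7],[0,0,4],0.4],[[20.9,31.6,-1.7],[0,0,4],0.4],[[20.9,31.6,-1.7],[0,0,4],0.4],[[20.9,31.6,-1.7],[0,0,4],0.4],[[20.9,31.6,-1.7],[0,0,4],0.4],[[20.9,31.6,-1.7],[0,0,4],0.4],[[20.9,31.6,-1.7],[0,0,4],0.4]]'

```text
clock: 2.68
eef_pos: [0.4456, 0.0199, 0.2042]
tool_rot: [0.783, 0.623, 0.0, 0.0]
ft_force: [0.8, 0.3, -0.3]
grip_width: 0.0342
grasp_force: 0.0
```

drive_tool --increments '[[[20.9,31.6,-1.7],[0,0,4],0.4],[[20.9,31.6,-1.7],[0,0,4],0.4],[[20.9,31.6,-1.7],[0,0,4],0.4],[[20.9,31.6,-1.7],[0,0,4],0.4],[[20.9,31.6,-1.7],[0,0,4],0.4],[[20.9,31.6,-1.7],[0,0,4],0.4],[[20.9,31.6,-1.7],[0,0,4],0.4],[[0,0,0],[0,0,0],0.4]]'

```text
clock: 3.35
eef_pos: [0.5934, 0.245, 0.1887]
tool_rot: [0.608, 0.794, 0.0, -0.001]
ft_force: [0.1, 0.7, -1.1]
grip_width: 0.0339
grasp_force: 0.0
```

drive_tool --increments '[[[9.5,13.5,0],[0,0,2],0.4],[[9.5,13.5,0],[0,0,2],0.4],[[0,0,-20],[0,0,0],0.4],[[0,0,-20],[0,0,0],0.4],[[0,0,-20],[0,0,0],0.4],[[0,0,-14],[0,0,0],0.4],[[0,0,0],[0,0,0],0.4],[[0,0,0],[0,0,0],0.4]]'

```text
clock: 4.02
eef_pos: [0.6096, 0.2658, 0.1174]
tool_rot: [0.582, 0.813, -0.001, -0.001]
ft_force: [0.4, 0.0, 0.0]
grip_width: 0.034
grasp_force: 0.0
```

Run:
```python
from h import *
a,b=camera("side"),camera("top")
o=get_obs();print(o["eef_pos"],o["ft_force"])
im=np.hstack([cv2.resize(a["image"][130:230,240:340,::-1],(400,400)),cv2.resize(b["image"][180:260,180:260,::-1],(400,400))]);cv2.imwrite("pics/k1.png",im)
```

```text
[0.61065401 0.26624256 0.11943437] [0.61942418 0.47855717 1.07827018]
```

View pics/k1.png

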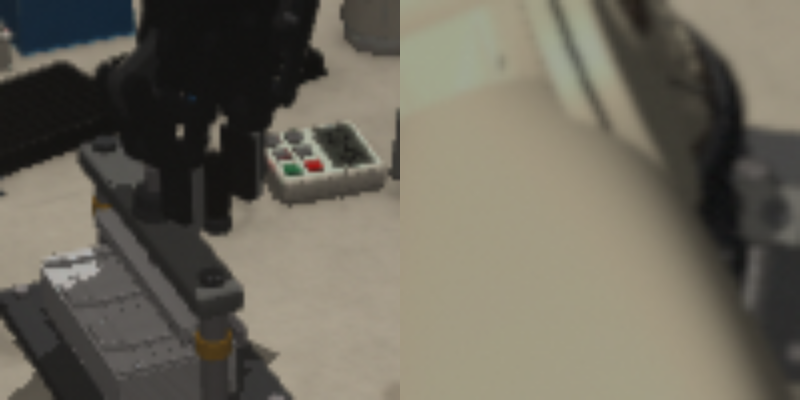

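The side crop shows the knob between the fingers; I'm about 5 mm short in y. Correct, then close.

drive_tool --increments '[[[2.5,5,-2],[0,0,0],0.4],[[0,0,-1],[0,0,0],0.4],[[0,0,0],[0,0,0],0],[[0,0,0],[0,0,0],0],[[0,0,0],[0,0,0],0],[[0,0,0],[0,0,0],0],[[0,0,0],[0,0,0],0]]'

```text
clock: 4.7
eef_pos: [0.6137, 0.2717, 0.1161]
tool_rot: [0.582, 0.813, 0.001, 0.001]
ft_force: [2.7, 1.4, 2.9]
grip_width: 0.012
grasp_force: 58.5
```

Run:
```python
import numpy as np
# circle increments from knob angle a0, 15deg steps, radius 42
a0=np.radians(-72.4)
a=a0+np.radians(15*np.arange(30)); p=42*np.c_[np.cos(a),np.sin(a)]
d=np.diff(p,axis=0)
for i,x in enumerate(d[:29]): print(i,np.round(x,1), np.round(np.degrees(a[i+1])))
from h import get_obs; o=get_obs();print(o["eef_pos"],o["ft_force"],o["grip_width"],o["grasp_force"])
```

```text
0 [9.9 4.7] -57.0
1 [8.4 7.1] -42.0
2 [6.3 9. ] -27.0
3 [ 3.7 10.3] -12.0
4 [ 0.9 10.9] 3.0
5 [-1.9 10.8] 18.0
6 [-4.7  9.9] 33.0
7 [-7.1  8.4] 48.0
8 [-9.   6.3] 63.0
9 [-10.3   3.7] 78.0
10 [-10.9   0.9] 93.0
11 [-10.8  -1.9] 108.0
12 [-9.9 -4.7] 123.0
13 [-8.4 -7.1] 138.0
14 [-6.3 -9. ] 153.0
15 [ -3.7 -10.3] 168.0
16 [ -0.9 -10.9] 183.0
17 [  1.9 -10.8] 198.0
18 [ 4.7 -9.9] 213.0
19 [ 7.1 -8.4] 228.0
20 [ 9.  -6.3] 243.0
21 [10.3 -3.7] 258.0
22 [10.9 -0.9] 273.0
23 [10.8  1.9] 288.0
24 [9.9 4.7] 303.0
25 [8.4 7.1] 318.0
26 [6.3 9. ] 333.0
27 [ 3.7 10.3] 348.0
28 [ 0.9 10.9] 363.0
[0.61368301 0.27168086 0.11608443] [2.74345874 1.36957224 2.94790326] 0.012000159571278963 58.53911519050598
```

drive_tool --increments '[[[9.9,4.7,0],[0,0,0],0],[[8.4,7.1,0],[0,0,0],0],[[6.3,9.0,0],[0,0,0],0],[[3.7,10.3,0],[0,0,0],0],[[0,0,0],[0,0,0],0]]'

```text
clock: 5.12
eef_pos: [0.6428, 0.3021, 0.1162]
tool_rot: [0.583, 0.813, 0.0, 0.002]
ft_force: [5.2, -0.6, 4.7]
grip_width: 0.0122
grasp_force: 59.3
```

drive_tool --increments '[[[0.9,10.9,0],[0,0,0],0],[[-1.9,10.8,0],[0,0,0],0],[[-4.7,9.9,0],[0,0,0],0],[[-7.1,8.4,0],[0,0,0],0],[[-9,6.3,0],[0,0,0],0],[[-10.3,3.7,0],[0,0,0],0],[[-10.9,0.9,0],[0,0,0],0],[[-10.8,-1.9,0],[0,0,0],0]]'

```text
clock: 5.78
eef_pos: [0.5881, 0.3519, 0.1161]
tool_rot: [0.582, 0.813, 0.001, 0.001]
ft_force: [5.0, -1.8, 2.3]
grip_width: 0.0118
grasp_force: 59.5
```

Good; forces stay small and the knob keeps a constant height.

drive_tool --increments '[[[-9.9,-4.7,0],[0,0,0],0],[[-8.4,-7.1,0],[0,0,0],0],[[-6.3,-9.0,0],[0,0,0],0],[[-3.7,-10.3,0],[0,0,0],0],[[-0.9,-10.9,0],[0,0,0],0],[[1.9,-10.8,0],[0,0,0],0],[[4.7,-9.9,0],[0,0,0],0],[[7.1,-8.4,0],[0,0,0],0]]'

```text
clock: 6.45
eef_pos: [0.5721, 0.2823, 0.116]
tool_rot: [0.582, 0.813, 0.003, -0.001]
ft_force: [3.1, 9.1, 0.4]
grip_width: 0.0122
grasp_force: 59.3
```

drive_tool --increments '[[[9.0,-6.3,0],[0,0,0],0],[[10.3,-3.7,0],[0,0,0],0],[[10.9,-0.9,0],[0,0,0],0],[[10.8,1.9,0],[0,0,0],0],[[9.9,4.7,0],[0,0,0],0],[[8.4,7.1,0],[0,0,0],0],[[6.3,9.0,0],[0,0,0],0],[[3.7,10.3,0],[0,0,0],0]]'

```text
clock: 7.12
eef_pos: [0.6421, 0.2995, 0.1161]
tool_rot: [0.583, 0.812, -0.001, 0.002]
ft_force: [1.8, -4.8, 4.7]
grip_width: 0.0123
grasp_force: 59.9
```

drive_tool --increments '[[[0.5,4.5,0],[0,0,0],0],[[0,0,0],[0,0,0],0],[[0,0,0],[0,0,0],0.4],[[0,0,0],[0,0,0],0.4],[[0,0,0],[0,0,0],0.4],[[0,0,20],[0,0,0],0.4],[[0,0,25],[0,0,0],0.4],[[0,0,20],[0,0,0],0.4]]'

```text
clock: 7.78
eef_pos: [0.6403, 0.3066, 0.1803]
tool_rot: [0.582, 0.813, -0.001, -0.001]
ft_force: [0.4, -0.5, 1.0]
grip_width: 0.0343
grasp_force: 0.0
```

drive_tool --increments '[[[-7.1,-25.4,-3],[0,0,4.2],0.35],[[-7.1,-25.4,-3],[0,0,4.2],0.35],[[-7.1,-25.4,-3],[0,0,4.2],0.35],[[-7.1,-25.4,-3],[0,0,4.2],0.35],[[-7.1,-25.4,-3],[0,0,4.2],0.35],[[-7.1,-25.4,-3],[0,0,4.2],0.35],[[-7.1,-25.4,-3],[0,0,4.2],0.35],[[-7.1,-25.4,-3],[0,0,4.2],0.35]]'

```text
clock: 8.45
eef_pos: [0.5831, 0.1025, 0.1556]
tool_rot: [0.321, 0.947, -0.0, -0.001]
ft_force: [0.2, -0.1, 0.1]
grip_width: 0.0297
grasp_force: 0.0
```

drive_tool --increments '[[[-7.1,-25.4,-7],[0,0,4.2],0.35],[[-7.1,-25.4,-7],[0,0,4.2],0.35],[[-7.1,-25.4,-7],[0,0,4.2],0.35],[[-7.1,-25.4,-7],[0,0,4.2],0.35],[[-7.1,-25.4,-7],[0,0,4.2],0.35],[[-7.1,-25.4,-7],[0,0,4.2],0.35],[[-7.1,-25.4,-7],[0,0,4.2],0.35],[[-7.1,-25.4,-7],[0,0,4.2],0.35]]'

```text
clock: 9.12
eef_pos: [0.5264, -0.1003, 0.0996]
tool_rot: [0.033, 0.999, 0.0, -0.001]
ft_force: [0.2, 0.4, -0.3]
grip_width: 0.03
grasp_force: 0.0
```

Run:
```python
from h import *
a,b=camera("side"),camera("top")
o=get_obs();print(o["eef_pos"],o["tool_rot"],o["joint_pos"])
for i in range(3):
    o=get_obs();
im=np.hstack([cv2.resize(a["image"][260:410,330:480,::-1],(450,450)),cv2.resize(a["image"][150:260,230:320,::-1],(350,450))]);cv2.imwrite("pics/k2.png",im)
```

```text
[ 0.52481322 -0.10225435  0.09857883] [ 3.70844835e-02  9.99309226e-01 -4.58345982e-05 -2.41034041e-03] [-1.91955180e-01  4.05528199e-01 -1.23164382e-01  1.04685260e+00
 -8.34130140e-04 -1.17767006e-01]
```

View pics/k2.png

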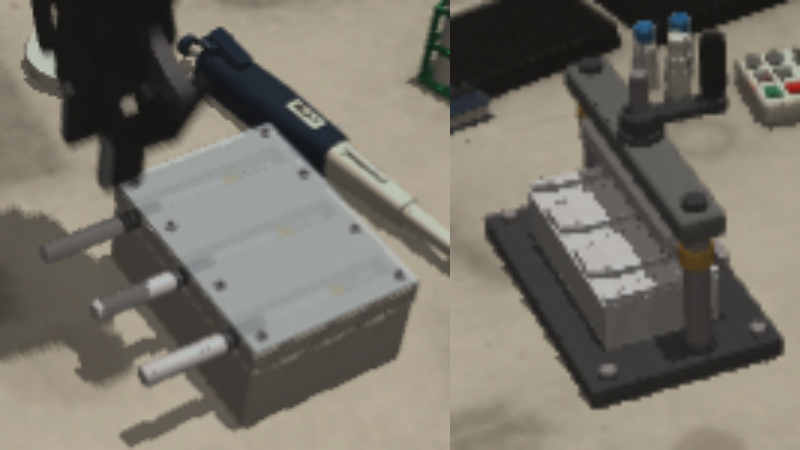

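The bar is up and the crank arm points to the rear right, clear of the front. All three needles are still in the rack. Now descend on needle 1 and close.

drive_tool --increments '[[[0,0,-25],[0,0,0],0.35],[[0,0,-25],[0,0,0],0.35],[[0,0,-17.5],[0,0,0],0.35],[[0,0,0],[0,0,0],0.35],[[0,0,0],[0,0,0],0],[[0,0,0],[0,0,0],0],[[0,0,0],[0,0,0],0],[[0,0,0],[0,0,0],0]]'

```text
clock: 9.88
eef_pos: [0.529, -0.0996, 0.0342]
tool_rot: [0.035, 0.999, -0.0, 0.001]
ft_force: [0.1, 1.2, 0.1]
grip_width: 0.0089
grasp_force: 40.4
```

drive_tool --increments '[[[0,0,0],[0,0,0],0],[[-5,0.35,0],[0,0,0],0]]'

```text
clock: 10.05
eef_pos: [0.5243, -0.0994, 0.0336]
tool_rot: [0.035, 0.999, -0.0, 0.001]
ft_force: [0.4, -0.1, 0.6]
grip_width: 0.0085
grasp_force: 62.6
```

drive_tool --increments '[[[-12,0.85,0],[0,0,0],0],[[-12,0.85,0],[0,0,0],0],[[-12,0.85,0],[0,0,0],0],[[-12,0.85,0],[0,0,0],0],[[-12,0.85,0],[0,0,0],0],[[-12,0.85,0],[0,0,0],0],[[-12,0.85,0],[0,0,0],0],[[-12,0.85,0],[0,0,0],0]]'

```text
clock: 10.72
eef_pos: [0.426, -0.0924, 0.033]
tool_rot: [0.035, 0.999, -0.0, 0.0]
ft_force: [-0.1, 0.7, -0.1]
grip_width: 0.0087
grasp_force: 62.3
```

drive_tool --increments '[[[-4,0,15],[0,0,0],0],[[-4,0,15],[0,0,0],0],[[-4,0,15],[0,0,0],0],[[3.0,12.6,0],[0,0,6.6],0],[[3.0,12.6,0],[0,0,6.6],0],[[3.0,12.6,0],[0,0,6.6],0],[[3.0,12.6,0],[0,0,6.6],0],[[3.0,12.6,0],[0,0,6.6],0]]'

```text
clock: 11.38
eef_pos: [0.4296, -0.029, 0.0781]
tool_rot: [-0.253, 0.968, -0.0, 0.0]
ft_force: [0.2, 0.0, 0.6]
grip_width: 0.0085
grasp_force: 62.3
```

drive_tool --increments '[[[3.0,12.6,0],[0,0,6.6],0],[[3.0,12.6,0],[0,0,6.6],0],[[3.0,12.6,0],[0,0,6.6],0],[[3.0,12.6,0],[0,0,6.6],0],[[3.0,12.6,0],[0,0,6.6],0],[[3.0,12.6,0],[0,0,6.6],0],[[3.0,12.6,0],[0,0,6.6],0],[[0,0,0],[0,0,0],0]]'

```text
clock: 12.05
eef_pos: [0.4514, 0.0603, 0.0781]
tool_rot: [-0.612, 0.791, -0.0, 0.001]
ft_force: [1.0, -0.6, -0.2]
grip_width: 0.0087
grasp_force: 62.3
```

Run:
```python
from h import *
a,b=camera("side"),camera("top")
E=[]
o=get_obs();print(o["eef_pos"],o["tool_rot"],o["grip_width"],o["grasp_force"])
im=np.hstack([cv2.resize(a["image"][210:320,190:310,::-1],(480,440)),cv2.resize(b["image"][250:330,290:345,::-1],(303,440))]);cv2.imwrite("pics/k3.png",im)
for c in(a,b):
  print(np.round(proj(c,[[.455,.089,.06],[.455,.089,.076]])),)
```

```text
[0.45057162 0.05877204 0.07784467] [-6.09427257e-01  7.92841968e-01 -1.48534310e-04 -9.90806176e-05] 0.008493090173874724 62.30727553367615
[[267. 279.]
 [266. 272.]]
[[327. 291.]
 [327. 291.]]
```

View pics/k3.png

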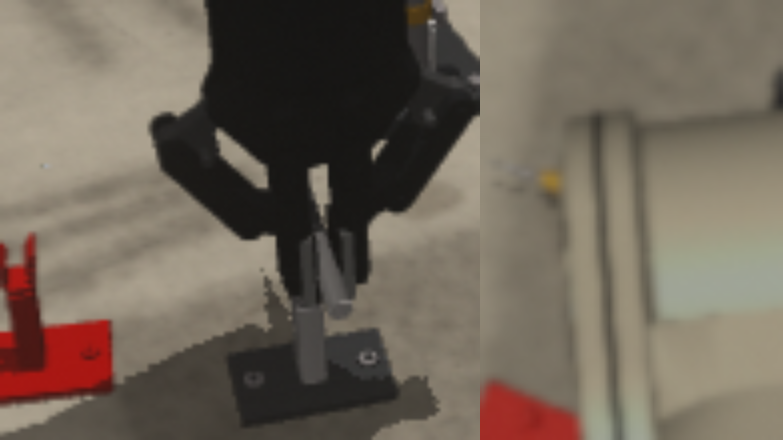

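Run:
```python
from h import *
import pickle
C=pickle.load(open("c0.pkl","rb"));t,s=C["top"],C["side"]
P=unproj(t,[(302.7,282.7),(293.5,281.8)],.096)*1000;print(P)
d=np.array([np.cos(np.radians(75.2)),np.sin(np.radians(75.2))]);n=np.array([-d[1],d[0]])
S=np.array([455,89.]);
for p in P[:,:2]: print("along",(p-S)@d,"perp",(p-S)@n)
for p in ([450.6,58.8],[451.4,60.3]): print("tcp along",(p-S)@d,"perp",(p-S)@n)
# side: rear end of needle at crop (340,305)
uv=[(340/4+190,300/4+210)];print(unproj(s,uv,.096)*1000,proj(s,[.459-.058*d[0],.0902-.058*d[1],.096]))
```

```text
[[470.97771801 138.46714099  96.        ]
 [472.353411   157.33241446  96.        ]]
along 51.90742916161353 perp -2.8114601500436236
along 70.49823172691234 perp 0.6775417778899467
tcp along -30.322027670772147 perp -3.4604389798012747
tcp along -28.66743598151684 perp -3.8507290537811123
[[443.20160076  32.01045822  96.        ]] [[274.9337903  284.04665252]]
```

drive_tool --increments '[[[-3.2,1.7,0],[0,0,0],0],[[0,0,-12],[0,0,0],0],[[0,0,-12],[0,0,0],0],[[0,0,0],[0,0,0],0],[[0,0,0],[0,0,0],0]]'

```text
clock: 12.57
eef_pos: [0.447, 0.0593, 0.0534]
tool_rot: [-0.609, 0.793, -0.0, -0.001]
ft_force: [0.7, -1.1, -3.4]
grip_width: 0.0088
grasp_force: 62.1
```

drive_tool --increments '[[[0,0,-3],[0,0,0],0],[[0,0,-3],[0,0,0],0],[[0,0,-3],[0,0,0],0],[[0,0,0],[0,0,0],0]]'

```text
clock: 12.9
eef_pos: [0.4476, 0.0605, 0.0444]
tool_rot: [-0.61, 0.793, 0.0, 0.0]
ft_force: [-0.5, 1.2, -2.0]
grip_width: 0.0088
grasp_force: 62.0
```

drive_tool --increments '[[[0,0,-2],[0,0,0],0],[[0,0,-2],[0,0,0],0],[[0,0,0],[0,0,0],0],[[0,0,0],[0,0,0],0]]'

```text
clock: 13.23
eef_pos: [0.4481, 0.0604, 0.042]
tool_rot: [-0.61, 0.792, -0.0, 0.001]
ft_force: [-3.1, -1.7, 12.1]
grip_width: 0.0086
grasp_force: 63.9
```

Run:
```python
from h import *
a=camera("side")
o=get_obs();print(o["eef_pos"],o["ft_force"],o["ft_torque"])
cv2.imwrite("pics/k4.png",cv2.resize(a["image"][240:320,215:315,::-1],(700,560),interpolation=2))
```

```text
[0.44805789 0.06042889 0.04203268] [-2.89756536 -1.46316401 11.15447874] [0.01611676 0.60990992 0.06655081]
```

View pics/k4.png

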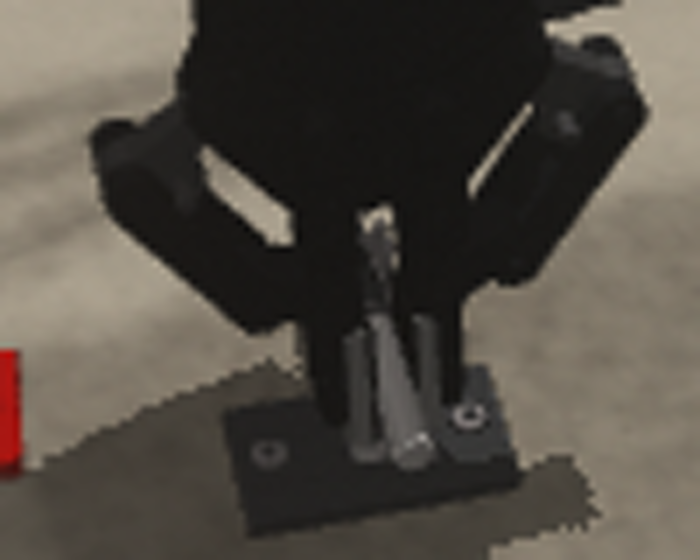

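drive_tool --increments '[[[0,0,-1],[0,0,0],0],[[0,0,-1],[0,0,0],0],[[0,0,0],[0,0,0],0]]'

```text
clock: 13.53
eef_pos: [0.4483, 0.0602, 0.0409]
tool_rot: [-0.61, 0.792, -0.001, 0.001]
ft_force: [-6.4, -2.6, 19.3]
grip_width: 0.0089
grasp_force: 65.3
```

drive_tool --increments '[[[-1,0,1],[0,0,0],0],[[0,0,0],[0,0,0],0.35],[[0,0,0],[0,0,0],0.35],[[0,0,0],[0,0,0],0.35],[[0,0,25],[0,0,0],0.35],[[0,0,30],[0,0,0],0.35],[[0,-20,20],[0,0,0],0.35],[[0,-30,10],[0,0,0],0.35]]'

```text
clock: 14.2
eef_pos: [0.4483, 0.0116, 0.127]
tool_rot: [-0.612, 0.791, -0.001, 0.002]
ft_force: [0.2, -0.5, -0.2]
grip_width: 0.0297
grasp_force: 0.0
```

drive_tool --increments '[[[-10,-40,10],[0,0,0],0.35],[[-10,-40,10],[0,0,0],0.35],[[-10,-40,0],[0,0,0],0.35]]'

```text
clock: 14.45
eef_pos: [0.4176, -0.1096, 0.1458]
tool_rot: [-0.611, 0.792, -0.001, 0.001]
ft_force: [0.7, -0.3, -0.3]
grip_width: 0.0302
grasp_force: 0.0
```

```bash
cat >> h.py <<'E'
def duo(name,P,r=40,sc=9):
    a,b=camera("side"),camera("top"); L=[]
    for c in(a,b):
        u,v=np.round(proj(c,P)[0]).astype(int)
        L.append(cv2.resize(c["image"][v-r:v+r,u-r:u+r,::-1],(390,390),interpolation=2)); print(u-r,v-r,390/(2*r))
    cv2.imwrite("pics/"+name,np.hstack(L)); return a,b
E
python3 - <<'E'
from h import *
a,b=duo("k5.png",[.46,.1,.06],32)
for c in(a,b):
  for q in("needle_1",):
    for s in silhouettes(q,c):
      ys,xs=np.nonzero(s["region"]); print(q,round(s["conf"],2),np.round(s["bbox"]),len(xs))
E
```

```text
234 243 6.09375
290 256 6.09375
needle_1 0.75 [359. 346. 394. 367.] 251
needle_1 0.66 [377. 372. 411. 389.] 309
needle_1 0.64 [259. 260. 264. 270.] 47
needle_1 0.82 [298. 280. 355. 299.] 275
needle_1 0.7 [436. 251. 444. 275.] 134
```

View pics/k5.png

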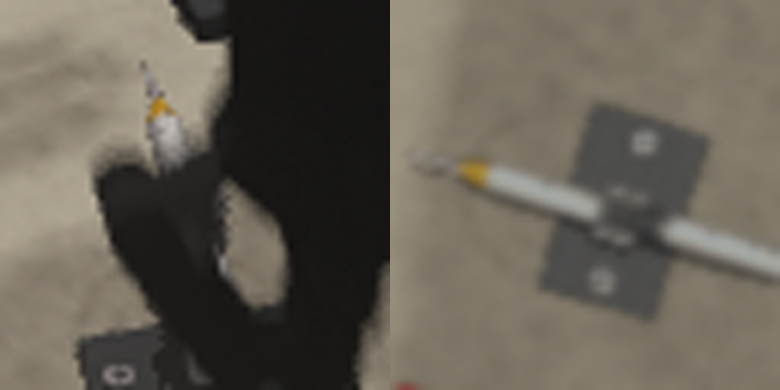

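Run:
```python
from h import *
import pickle
t=pickle.load(open("c0.pkl","rb"))["top"]
S=np.array([455,89.])
d=np.array([np.cos(np.radians(75.2)),np.sin(np.radians(75.2))]);n=np.array([-d[1],d[0]])
o=lambda x,y:((x-390)/6.094+290,y/6.094+256)
for nm,p in zip(("front52","rear-58","bandF12","bandR-12"),unproj(t,[o(486,178),(355.5,298.5),o(600,207),o(665,228)],.06)*1000):print(nm,p.round(1),"along",(p[:2]-S)@d,"perp",(p[:2]-S)@n)
```

```text
front52 [465.6 134.4  60. ] along 46.612094408711116 perp 1.3562271091173161
rear-58 [440.3  29.3  60. ] along -61.43903924744935 perp -1.0220477221727429
bandF12 [456.6  94.8  60. ] along 6.036757725138593 perp -0.03504121146336819
bandR-12 [449.9  72.3  60. ] along -17.476779676104638 perp 0.654023345797199
```

drive_tool --increments '[[[7.4,37.5,0],[0,0,0],0.35],[[7.4,37.5,0],[0,0,0],0.35],[[7.4,37.5,0],[0,0,0],0.35],[[7.4,37.5,0],[0,0,0],0.35],[[7.4,37.5,0],[0,0,0],0.35],[[7.4,37.5,0],[0,0,0],0.35],[[0,0,-20],[0,0,0],0.35],[[0,0,0],[0,0,0],0.35]]'

```text
clock: 15.32
eef_pos: [0.459, 0.1206, 0.1212]
tool_rot: [-0.613, 0.79, 0.001, -0.002]
ft_force: [-0.7, -1.3, -0.4]
grip_width: 0.0301
grasp_force: 0.0
```

drive_tool --increments '[[[3,-3,-20],[0,0,0],0.35],[[0,0,-25],[0,0,0],0.35],[[0,0,-25],[0,0,0],0.35],[[0,0,-10],[0,0,0],0.35],[[0,0,0],[0,0,0],0.35],[[0,0,0],[0,0,0],0.35]]'

```text
clock: 15.82
eef_pos: [0.4633, 0.114, 0.0439]
tool_rot: [-0.61, 0.792, 0.001, -0.001]
ft_force: [-0.2, 0.6, 0.1]
grip_width: 0.03
grasp_force: 0.0
```

drive_tool --increments '[[[0,0,0],[0,0,0],0],[[0,0,0],[0,0,0],0],[[0,0,0],[0,0,0],0],[[0,0,0],[0,0,0],0],[[0,0,0],[0,0,0],0],[[0,0,0],[0,0,0],0]]'

```text
clock: 16.32
eef_pos: [0.464, 0.1144, 0.0452]
tool_rot: [-0.61, 0.792, 0.001, 0.0]
ft_force: [-5.0, 2.6, 5.9]
grip_width: 0.0083
grasp_force: 59.1
```

drive_tool --increments '[[[0,2.5,0],[0,0,0],0],[[0.3,3,0],[0,0,0],0],[[0,0,0],[0,0,0],0],[[0,0,0],[0,0,0],0]]'

```text
clock: 16.65
eef_pos: [0.4647, 0.1186, 0.0451]
tool_rot: [-0.61, 0.793, -0.001, -0.0]
ft_force: [-3.8, -0.9, 5.4]
grip_width: 0.0086
grasp_force: 59.0
```

drive_tool --increments '[[[0,0,0],[0,0,0],0.35],[[0,0,0],[0,0,0],0.35],[[0,0,0],[0,0,0],0.35],[[0,0,0],[0,0,0],0.35],[[0,0,0],[0,0,0],0.35],[[0,0,0],[0,0,0],0.35]]'

```text
clock: 17.15
eef_pos: [0.4649, 0.1193, 0.0443]
tool_rot: [-0.61, 0.792, -0.0, 0.0]
ft_force: [0.3, 0.3, -0.6]
grip_width: 0.0299
grasp_force: 0.0
```

drive_tool --increments '[[[0,0,0],[0,0,0],0.35],[[0,0,0],[0,0,0],0],[[0,0,0],[0,0,0],0],[[0,0,0],[0,0,0],0],[[0,0,0],[0,0,0],0],[[0,0,0],[0,0,0],0],[[0,0,0],[0,0,0],0]]'

```text
clock: 17.73
eef_pos: [0.4645, 0.1194, 0.0443]
tool_rot: [-0.61, 0.792, 0.0, -0.0]
ft_force: [-0.8, 0.9, 1.4]
grip_width: 0.0085
grasp_force: 58.4
```

drive_tool --increments '[[[0,0,6],[0,0,0],0],[[0,0,6],[0,0,0],0],[[0,0,10],[0,0,0],0],[[0,0,15],[0,0,0],0],[[0,0,15],[0,0,0],0],[[-1,17,0],[0,0,6.6],0],[[-1,17,0],[0,0,6.6],0],[[-1,17,0],[0,0,6.6],0]]'

```text
clock: 18.4
eef_pos: [0.4628, 0.1709, 0.0979]
tool_rot: [0.739, -0.674, 0.001, -0.001]
ft_force: [0.1, 0.2, -0.9]
grip_width: 0.0084
grasp_force: 59.6
```

drive_tool --increments '[[[-1,17,0],[0,0,6.6],0],[[-1,17,0],[0,0,6.6],0],[[-1,17,0],[0,0,6.6],0],[[-1,17,0],[0,0,6.6],0],[[-1,17,0],[0,0,6.6],0],[[-1,17,0],[0,0,6.6],0],[[-1,17,0],[0,0,6.6],0],[[-1,17,0],[0,0,6.6],0]]'

```text
clock: 19.07
eef_pos: [0.4542, 0.3074, 0.0973]
tool_rot: [0.961, -0.275, 0.001, -0.0]
ft_force: [-0.4, -0.2, -0.0]
grip_width: 0.0088
grasp_force: 59.6
```

drive_tool --increments '[[[-1,17,0],[0,0,6.6],0],[[-1,17,0],[0,0,6.6],0],[[-1,17,0],[0,0,6.6],0],[[-1,17,0],[0,0,6.4],0],[[0,0,-10],[0,0,0],0],[[0,0,-15],[0,0,0],0],[[0,0,0],[0,0,0],0],[[0,0,0],[0,0,0],0]]'

```text
clock: 19.73
eef_pos: [0.449, 0.3732, 0.0706]
tool_rot: [0.999, -0.053, -0.001, 0.001]
ft_force: [-0.3, 0.2, -0.2]
grip_width: 0.0087
grasp_force: 59.6
```

Run:
```python
from h import *
o=get_obs();print(o["eef_pos"],o["tool_rot"],o["grip_width"],o["grasp_force"])
a,b=duo("k6.png",[.49,.36,.085],40)
for c in(a,b):
    for s in silhouettes("needle_1",c):
      ys,xs=np.nonzero(s["region"]); print(round(s["conf"],2),np.round(s["bbox"]),len(xs))
```

```text
[0.44904195 0.37317567 0.07055111] [ 9.98574473e-01 -5.33578511e-02 -9.02441953e-04  1.07140267e-03] 0.008733860701162697 59.568625688552856
182 151 4.875
157 231 4.875
0.62 [358. 347. 389. 368.] 285
0.59 [378. 370. 408. 388.] 197
0.55 [184. 182. 242. 198.] 171
0.61 [436. 251. 441. 276.] 115
0.58 [192. 249. 196. 284.] 170
0.5 [458. 253. 467. 276.] 140
```

View pics/k6.png

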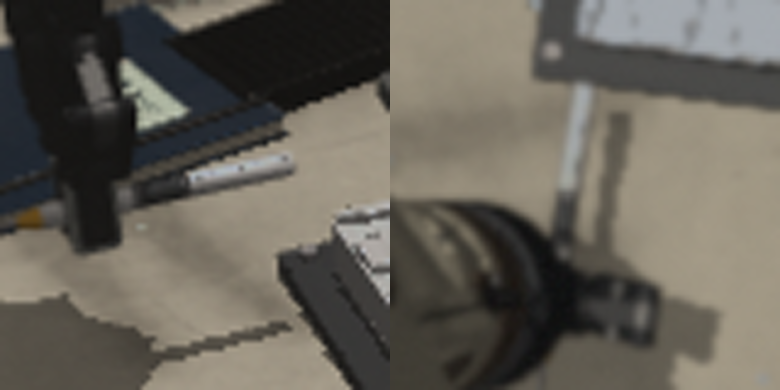

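```bash
cat >> h.py <<'E'
def tri(t,ut,s,us):
    from scipy.optimize import least_squares as ls
    f=lambda p:np.r_[proj(t,p)[0]-ut,proj(s,p)[0]-us]
    r=ls(f,[.5,.2,.06]);return r.x*1000,np.round(r.fun,1)
E
python3 - <<'E'
from h import *
import pickle
C=pickle.load(open("c0.pkl","rb"));t,s=C["top"],C["side"]
print(tri(t,(196.6,248.8),s,(242.1,184.4)))
# front end assuming grasp pos: points on needle line; grasp (449,373.5), dir 174 => front +52 is 20mm beyond
for z in(.07,.08,.09,.1): print(z,proj(s,[.429,.3755,z]).round(1), proj(s,[.5388,.364,z]).round(1))
P=unproj(t,[(196.6,248.8),(192.9,270.4)],.09)*1000;d=P[0]-P[1];print(P,np.degrees(np.arctan2(d[1],d[0])))
E
```

```text
(array([536.40452696, 362.78091277,  84.05341567]), array([ 0.1, -0.3, -0.3,  0. ]))
0.07 [[192.1 201.5]] [[243.1 189.5]]
0.08 [[191.4 197.4]] [[242.8 185.5]]
0.09 [[190.8 193.2]] [[242.4 181.4]]
0.1 [[190.1 189. ]] [[242.  177.3]]
[[535.58184539 361.48668382  90.        ]
 [490.60272625 367.58713957  90.        ]] -7.723817299592527
```

drive_tool --increments '[[[0,2,-12],[0,0,0],0],[[0,0,-13],[0,0,0],0],[[0,0,-12],[0,0,0],0],[[0,0,0],[0,0,0],0],[[5,-0.5,0],[0,0,0],0],[[10,-1.05,0],[0,0,0],0],[[10,-1.05,0],[0,0,0],0],[[0,0,0],[0,0,0],0]]'

```text
clock: 20.6
eef_pos: [0.4783, 0.3742, 0.0356]
tool_rot: [0.999, -0.054, 0.002, -0.001]
ft_force: [0.6, 0.1, 0.9]
grip_width: 0.0087
grasp_force: 59.6
```

Run:
```python
from h import *
o=get_obs();print(o["eef_pos"],o["ft_force"],o["ft_torque"])
a,b=duo("k7.png",[.54,.36,.05],32)
```

```text
[0.47828652 0.37422603 0.03556557] [0.57737335 0.09359825 0.93528728] [ 0.05286351 -0.0867322   0.00920776]
213 166 6.09375
170 216 6.09375
```

View pics/k7.png

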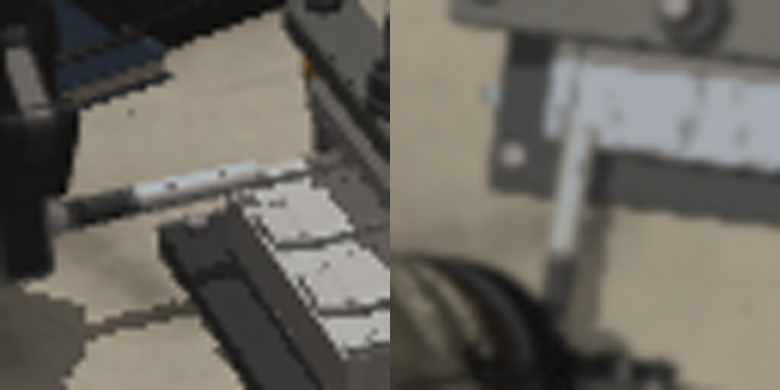

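drive_tool --increments '[[[6,-0.6,0],[0,0,0],0],[[6,-0.6,0],[0,0,0],0],[[6,-0.6,0],[0,0,0],0],[[6,-0.6,0],[0,0,0],0]]'

```text
clock: 21.03
eef_pos: [0.4994, 0.3714, 0.0345]
tool_rot: [0.999, -0.053, 0.0, -0.0]
ft_force: [-0.1, -0.3, 0.3]
grip_width: 0.0083
grasp_force: 59.6
```

drive_tool --increments '[[[6,-0.6,0],[0,0,0],0],[[6,-0.6,0],[0,0,0],0],[[6,-0.6,0],[0,0,0],0],[[0,0,0],[0,0,0],0]]'

```text
clock: 21.37
eef_pos: [0.5183, 0.3694, 0.0344]
tool_rot: [0.999, -0.053, 0.001, -0.0]
ft_force: [-0.7, -0.1, -1.0]
grip_width: 0.0083
grasp_force: 59.6
```

drive_tool --increments '[[[5,-0.6,0],[0,0,0],0],[[5,-0.6,0],[0,0,0],0],[[3,-0.3,0],[0,0,0],0],[[0,0,0],[0,0,0],0]]'

```text
clock: 21.7
eef_pos: [0.5305, 0.368, 0.0344]
tool_rot: [0.999, -0.053, 0.0, -0.0]
ft_force: [0.6, 0.2, 0.2]
grip_width: 0.0085
grasp_force: 59.6
```

drive_tool --increments '[[[2,-0.2,0],[0,0,0],0],[[2,-0.2,0],[0,0,0],0],[[0,0,0],[0,0,0],0]]'

```text
clock: 21.95
eef_pos: [0.534, 0.3676, 0.0344]
tool_rot: [0.999, -0.053, 0.0, -0.0]
ft_force: [-0.0, 0.3, -0.5]
grip_width: 0.0089
grasp_force: 59.6
```

drive_tool --increments '[[[2,-0.2,0],[0,0,0],0],[[2,-0.2,0],[0,0,0],0],[[0,0,0],[0,0,0],0]]'

```text
clock: 22.2
eef_pos: [0.5357, 0.3674, 0.0339]
tool_rot: [0.999, -0.052, -0.002, 0.0]
ft_force: [-5.0, 0.1, 2.4]
grip_width: 0.0088
grasp_force: 59.8
```

drive_tool --increments '[[[1,-0.1,0],[0,0,0],0],[[0,0,0],[0,0,0],0]]'

```text
clock: 22.37
eef_pos: [0.5357, 0.3673, 0.0337]
tool_rot: [0.999, -0.052, -0.003, 0.0]
ft_force: [-7.4, 0.6, 2.4]
grip_width: 0.0085
grasp_force: 59.9
```

drive_tool --increments '[[[0,-1,-1.5],[0,0,0],0],[[0,-0.5,-1.5],[0,0,0],0],[[0,0,0],[0,0,0],0]]'

```text
clock: 22.62
eef_pos: [0.5356, 0.3664, 0.0311]
tool_rot: [0.999, -0.051, -0.003, -0.0]
ft_force: [-7.8, 2.1, 4.0]
grip_width: 0.0086
grasp_force: 60.1
```

drive_tool --increments '[[[0,0,-1],[0,0,0],0],[[0,0,0],[0,0,0],0]]'

```text
clock: 22.78
eef_pos: [0.5356, 0.3665, 0.0303]
tool_rot: [0.999, -0.051, -0.003, -0.0]
ft_force: [-7.7, 1.6, 4.1]
grip_width: 0.0087
grasp_force: 60.1
```

drive_tool --increments '[[[0,0,-1],[0,0,0],0],[[0,0,0],[0,0,0],0.35],[[0,0,0],[0,0,0],0.35],[[0,0,0],[0,0,0],0.35],[[0,0,20],[0,0,0],0.35],[[0,0,30],[0,0,0],0.35],[[-10,-20,30],[0,0,-6],0.35],[[-10,-35,0],[0,0,-7],0.35]]'

```text
clock: 23.45
eef_pos: [0.5234, 0.3152, 0.1161]
tool_rot: [0.986, -0.166, 0.005, -0.005]
ft_force: [2.1, -0.4, 1.7]
grip_width: 0.0297
grasp_force: 0.0
```

drive_tool --increments '[[[-5,-35,0],[0,0,-7],0.35],[[-5,-35,0],[0,0,-7],0.35],[[-5,-35,0],[0,0,-7],0.35],[[0,-35,0],[0,0,-7],0.35],[[0,-35,0],[0,0,-7],0.35],[[0,-35,0],[0,0,-7],0.35],[[0,-35,0],[0,0,-7],0.35],[[0,-35,0],[0,0,-7],0.35]]'

```text
clock: 24.12
eef_pos: [0.5041, 0.0287, 0.1098]
tool_rot: [0.791, -0.612, 0.001, -0.0]
ft_force: [0.7, 0.9, -1.1]
grip_width: 0.03
grasp_force: 0.0
```

Run:
```python
from h import *
o=get_obs();print(o["eef_pos"],o["tool_rot"],o["joint_pos"])
a,b=camera("side"),camera("top")
im=np.hstack([cv2.resize(a["image"][150:230,180:300,::-1],None,fx=3.3,fy=4.5,interpolation=2),cv2.resize(b["image"][190:280,170:270,::-1],(400,360),interpolation=2)])
cv2.imwrite("pics/k8.png",im)
for c in(a,b):
    for s in silhouettes("needle_1",c):
      ys,xs=np.nonzero(s["region"]); print(round(s["conf"],2),np.round(s["bbox"]),len(xs))
```

```text
[0.50408862 0.02867212 0.10982738] [ 7.91211760e-01 -6.11541706e-01  7.26293414e-04 -4.06714253e-04] [ 5.70211746e-02  3.36457330e-01 -1.95447546e-01  1.03726132e+00
 -3.38174193e-04 -1.76855589e+00]
0.82 [362. 350. 390. 368.] 200
0.65 [226. 188. 270. 206.] 220
0.61 [377. 372. 411. 391.] 248
0.47 [245. 270. 288. 318.] 903
0.68 [459. 250. 467. 278.] 127
0.55 [198. 225. 205. 265.] 216
0.42 [437. 252. 444. 272.] 167
```

View pics/k8.png

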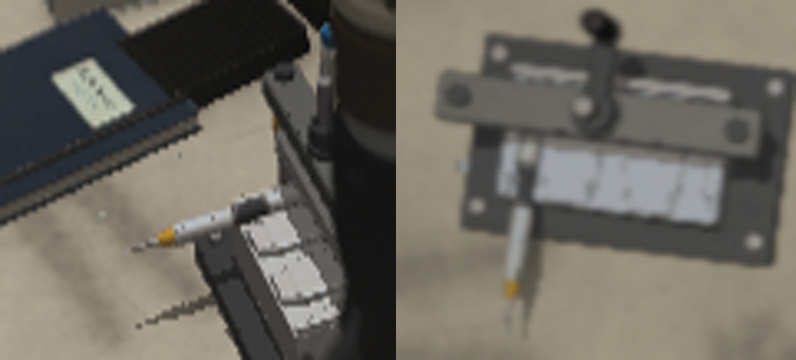

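The top crop shows needle 1 in the left channel with its band at the front edge and its point towards the robot, and the crank pointing to the rear. Now needle 2.

drive_tool --increments '[[[1.2,-10.9,0],[0,0,-6.8],0.35],[[1.2,-10.9,0],[0,0,-6.8],0.35],[[1.2,-10.9,0],[0,0,-6.8],0.35],[[1.2,-10.9,0],[0,0,-6.8],0.35],[[1.2,-10.9,0],[0,0,-6.8],0.35],[[1.2,-10.9,0],[0,0,-6.8],0.35],[[1.2,-10.9,0],[0,0,-6.8],0.35],[[1.2,-10.9,0],[0,0,-6.8],0.35]]'

```text
clock: 24.98
eef_pos: [0.514, -0.0556, 0.1094]
tool_rot: [-0.426, 0.905, -0.0, 0.0]
ft_force: [-0.4, -0.4, -0.4]
grip_width: 0.03
grasp_force: 0.0
```

drive_tool --increments '[[[1.2,-10.9,0],[0,0,-6.8],0.35],[[1.2,-10.9,0],[0,0,-6.8],0.35],[[1.2,-10.9,0],[0,0,-6.8],0.35],[[1.2,-10.9,0],[0,0,-6.8],0.35],[[1.2,-10.9,0],[0,0,-6.8],0.35],[[1.2,-10.9,0],[0,0,-6.8],0.35],[[1.2,-10.9,0],[0,0,-6.8],0.35],[[0,0,0],[0,0,0],0.35]]'

```text
clock: 25.65
eef_pos: [0.5228, -0.1331, 0.1094]
tool_rot: [-0.025, 1.0, -0.0, 0.001]
ft_force: [-0.7, 1.1, 0.1]
grip_width: 0.03
grasp_force: 0.0
```

Run:
```python
from h import *
import pickle
t=pickle.load(open("c0.pkl","rb"))["top"]
o=get_obs();print(o["eef_pos"],o["tool_rot"])
print("front52 n1",unproj(t,[(199.2,261)],.045)*1000,"expect 514.5 367.5")
a=camera("side")
for s in silhouettes("needle_1",a):
      ys,xs=np.nonzero(s["region"]); print(round(s["conf"],2),np.round(s["bbox"]),len(xs))
```

```text
[ 0.52284944 -0.13313258  0.10943969] [-2.54297951e-02  9.99676373e-01 -4.16468327e-04  5.48084647e-04]
front52 n1 [[511.55965146 366.46052312  45.        ]] expect 514.5 367.5
0.72 [226. 190. 269. 204.] 219
0.69 [243. 156. 313. 251.] 3529
0.68 [362. 350. 388. 367.] 194
0.62 [377. 370. 411. 389.] 312
```

drive_tool --increments '[[[0,-12,-20],[0,0,-6.9],0.35],[[0,0,-25],[0,0,0],0.35],[[0,0,-22],[0,0,0],0.35],[[0,0,-10],[0,0,0],0.35],[[0,0,0],[0,0,0],0.35],[[0,0,0],[0,0,0],0],[[0,0,0],[0,0,0],0],[[0,0,0],[0,0,0],0]]'

```text
clock: 26.42
eef_pos: [0.5231, -0.1448, 0.0339]
tool_rot: [0.034, 0.999, -0.0, 0.001]
ft_force: [1.1, 0.2, -0.6]
grip_width: 0.0088
grasp_force: 59.1
```

drive_tool --increments '[[[0,0,0],[0,0,0],0],[[0,0,0],[0,0,0],0],[[0,0,0],[0,0,0],0]]'

```text
clock: 26.67
eef_pos: [0.5225, -0.145, 0.0333]
tool_rot: [0.034, 0.999, -0.0, 0.001]
ft_force: [0.8, 0.4, 1.3]
grip_width: 0.0087
grasp_force: 59.5
```

drive_tool --increments '[[[-12.6,0.9,0],[0,0,0],0],[[-12.6,0.9,0],[0,0,0],0],[[-12.6,0.9,0],[0,0,0],0],[[-12.6,0.9,0],[0,0,0],0],[[-12.6,0.9,0],[0,0,0],0],[[-12.6,0.9,0],[0,0,0],0],[[-12.6,0.9,0],[0,0,0],0],[[-12.6,0.9,0],[0,0,0],0]]'

```text
clock: 27.33
eef_pos: [0.4204, -0.1377, 0.0326]
tool_rot: [0.034, 0.999, -0.0, 0.0]
ft_force: [-0.4, 0.3, -0.3]
grip_width: 0.0084
grasp_force: 59.2
```

drive_tool --increments '[[[-4,0,15],[0,0,0],0],[[-4,0,15],[0,0,0],0],[[-4,0,15],[0,0,0],0],[[2.4,12.6,0],[0,0,4.95],0],[[2.4,12.6,0],[0,0,4.95],0],[[2.4,12.6,0],[0,0,4.95],0],[[2.4,12.6,0],[0,0,4.95],0],[[2.4,12.6,0],[0,0,4.95],0]]'

```text
clock: 28.0
eef_pos: [0.421, -0.0742, 0.0777]
tool_rot: [-0.183, 0.983, -0.0, 0.0]
ft_force: [-0.5, -0.6, 0.5]
grip_width: 0.0089
grasp_force: 59.2
```

drive_tool --increments '[[[2.4,12.6,0],[0,0,4.95],0],[[2.4,12.6,0],[0,0,4.95],0],[[2.4,12.6,0],[0,0,4.95],0],[[2.4,12.6,0],[0,0,4.95],0],[[2.4,12.6,0],[0,0,4.95],0],[[2.4,12.6,0],[0,0,4.95],0],[[2.4,12.6,0],[0,0,4.95],0],[[2.4,12.6,0],[0,0,4.95],0]]'

```text
clock: 28.67
eef_pos: [0.4403, 0.0267, 0.0776]
tool_rot: [-0.505, 0.863, -0.0, 0.0]
ft_force: [-0.7, -0.7, -0.4]
grip_width: 0.0085
grasp_force: 59.2
```

drive_tool --increments '[[[2.4,12.6,0],[0,0,4.95],0],[[2.4,12.6,0],[0,0,4.95],0],[[2.4,12.6,0],[0,0,4.95],0],[[0,0,0],[0,0,0],0],[[0,0,0],[0,0,0],0]]'

```text
clock: 29.08
eef_pos: [0.4474, 0.0642, 0.0775]
tool_rot: [-0.61, 0.792, -0.0, -0.0]
ft_force: [-0.7, -0.3, 0.1]
grip_width: 0.0088
grasp_force: 59.2
```

```bash
cat >> h.py <<'E'
def yel(c,box):
    h=cv2.cvtColor(c["image"],cv2.COLOR_RGB2HSV);m=(h[:,:,1]>110)&(h[:,:,0]>12)&(h[:,:,0]<32)&(h[:,:,2]>70)
    k=np.zeros_like(m);k[box[1]:box[3],box[0]:box[2]]=1;ys,xs=np.nonzero(m&k);return xs.mean() if len(xs) else None,ys.mean() if len(xs) else None,len(xs)
E
python3 - <<'E'
from h import *
o=get_obs();print(o["eef_pos"],o["tool_rot"],o["grip_width"],o["grasp_force"])
b=camera("top"); y=yel(b,(285,260,340,310));print(y)
S=np.array([455,89.]);d=np.array([np.cos(np.radians(75.2)),np.sin(np.radians(75.2))]);n=np.array([-d[1],d[0]])
p=unproj(b,[y[:2]],.095)[0]*1000;print(p,"along",(p[:2]-S)@d,"perp",(p[:2]-S)@n)
p=o["eef_pos"][:2]*1000;print("tcp along",(p[:2]-S)@d,"perp",(p[:2]-S)@n)
for c in(b,camera("side")):
    for s in silhouettes("needle_1",c): print(round(s["conf"],2),np.round(s["bbox"]),s["region"].sum())
E
```

```text
[0.44737249 0.06418777 0.07747971] [-6.10487748e-01  7.92025675e-01 -1.98849473e-04 -4.86754294e-06] 0.008763749508728966 59.19470429420471
(np.float64(297.8666666666667), np.float64(283.46666666666664), 15)
[469.16628706 148.38631354  95.        ] along 61.03479483063059 perp 1.4736842182819894
tcp along -25.937456977424183 perp 1.0362743831854817
0.77 [201. 224. 204. 263.] 169
0.51 [378. 370. 408. 388.] 248
0.47 [266. 272. 271. 290.] 59
0.44 [337. 262. 368. 292.] 603
```

drive_tool --increments '[[[0.4,-3,0],[0,0,0],0],[[0,0,-13],[0,0,0],0],[[0,0,-12],[0,0,0],0],[[0,0,-3],[0,0,0],0],[[0,0,-3],[0,0,0],0],[[0,0,-3],[0,0,0],0],[[0,0,-1.5],[0,0,0],0],[[0,0,0],[0,0,0],0]]'

```text
clock: 29.95
eef_pos: [0.4479, 0.0606, 0.0426]
tool_rot: [-0.61, 0.792, -0.0, 0.0]
ft_force: [-2.0, -1.3, 6.0]
grip_width: 0.0088
grasp_force: 60.0
```

drive_tool --increments '[[[0,0,-1],[0,0,0],0],[[0,0,-1],[0,0,0],0],[[0,0,0],[0,0,0],0]]'

```text
clock: 30.2
eef_pos: [0.4481, 0.0605, 0.0419]
tool_rot: [-0.611, 0.792, -0.001, 0.0]
ft_force: [-5.0, -3.4, 16.1]
grip_width: 0.0088
grasp_force: 61.4
```

drive_tool --increments '[[[-1,0,1],[0,0,0],0],[[0,0,0],[0,0,0],0.35],[[0,0,0],[0,0,0],0.35],[[0,0,0],[0,0,0],0.35],[[0,0,25],[0,0,0],0.35],[[0,0,30],[0,0,0],0.35],[[0,-20,20],[0,0,0],0.35],[[0,-30,10],[0,0,0],0.35]]'

```text
clock: 30.87
eef_pos: [0.4485, 0.0121, 0.1283]
tool_rot: [-0.612, 0.791, -0.001, 0.002]
ft_force: [0.9, -0.4, 0.2]
grip_width: 0.0302
grasp_force: 0.0
```

drive_tool --increments '[[[-10,-40,10],[0,0,0],0.35],[[-10,-40,10],[0,0,0],0.35],[[-10,-40,0],[0,0,0],0.35]]'

```text
clock: 31.12
eef_pos: [0.4178, -0.1091, 0.1472]
tool_rot: [-0.611, 0.791, -0.001, 0.001]
ft_force: [1.5, 0.1, -0.3]
grip_width: 0.0303
grasp_force: 0.0
```

```bash
cat >> h.py <<'E'
S=np.array([455,89.]);D=np.array([np.cos(np.radians(75.2)),np.sin(np.radians(75.2))]);N=np.array([-D[1],D[0]])
def clipcheck():
    o=get_obs();print(o["eef_pos"],o["tool_rot"])
    b=camera("top")
    for s in silhouettes("needle_1",b):
        print(round(s["conf"],2),np.round(s["bbox"]),s["region"].sum())
        x0,y0,x1,y1=s["bbox"]
        if x1-x0>35 and 280<x0<320:
            ys,xs=np.nonzero(s["region"]);P=unproj(b,np.c_[xs,ys],.06)[:,:2]*1000-S
            al=P@D;pe=P@N;print("along",al.min(),al.max(),"slope",np.polyfit(al,pe,1),"perp")
    y=yel(b,(285,260,340,310));print(y)
    if y[2]: p=unproj(b,[y[:2]],.06)[0,:2]*1000-S;print("brass along",p@D,"perp",p@N)
    # band darkness profile along needle
    g=b["image"].mean(2).astype(np.float32);a=np.arange(-66,66,3.)
    q=proj(b,np.c_[(S+a[:,None]*D)/1000,np.full(len(a),.06)]).astype(np.float32)
    print(dict(zip(a.astype(int).tolist(),cv2.remap(g,q[:,0].copy(),q[:,1].copy(),1).ravel().astype(int).tolist())))
E
python3 -c "
from h import *
clipcheck()"
```

```text
[ 0.41782798 -0.10905542  0.14717981] [-0.61129661  0.79139981 -0.00128336  0.00107062]
0.73 [300. 282. 354. 302.] 244
along -56.12102750931186 61.578740214966125 slope [-0.00762115  0.46927506] perp
0.61 [457. 252. 467. 275.] 118
0.46 [198. 225. 205. 263.] 163
(np.float64(301.0769230769231), np.float64(283.2307692307692), 13)
brass along 57.238240229763285 perp 0.1175485596972626
{-66: 114, -63: 117, -60: 122, -57: 141, -54: 158, -51: 159, -48: 158, -45: 160, -42: 160, -39: 160, -36: 161, -33: 163, -30: 164, -27: 162, -24: 161, -21: 160, -18: 160, -15: 158, -12: 136, -9: 102, -6: 74, -3: 66, 0: 66, 3: 68, 6: 69, 9: 79, 12: 112, 15: 148, 18: 159, 21: 160, 24: 161, 27: 163, 30: 163, 33: 162, 36: 165, 39: 162, 42: 161, 45: 162, 48: 160, 51: 151, 54: 125, 57: 112, 60: 113, 63: 118}
```

drive_tool --increments '[[[7.6,38.2,0],[0,0,0],0.35],[[7.6,38.2,0],[0,0,0],0.35],[[7.6,38.2,0],[0,0,0],0.35],[[7.6,38.2,0],[0,0,0],0.35],[[7.6,38.2,0],[0,0,0],0.35],[[7.6,38.2,0],[0,0,0],0.35],[[0,0,-20],[0,0,0],0.35],[[0,0,0],[0,0,0],0.35]]'

```text
clock: 31.88
eef_pos: [0.4606, 0.1242, 0.1225]
tool_rot: [-0.613, 0.79, 0.001, -0.002]
ft_force: [-0.9, -0.8, -1.0]
grip_width: 0.0299
grasp_force: 0.0
```

drive_tool --increments '[[[0,-1,-20],[0,0,0],0.35],[[0,0,-25],[0,0,0],0.35],[[0,0,-25],[0,0,0],0.35],[[0,0,-12],[0,0,0],0.35],[[0,0,0],[0,0,0],0.35],[[0,0,0],[0,0,0],0],[[0,0,0],[0,0,0],0],[[0,0,0],[0,0,0],0]]'

```text
clock: 32.55
eef_pos: [0.4638, 0.1207, 0.0448]
tool_rot: [-0.61, 0.792, -0.0, 0.001]
ft_force: [0.1, -0.4, 0.2]
grip_width: 0.0087
grasp_force: 58.8
```

drive_tool --increments '[[[0,0,0],[0,0,0],0],[[0,0,0],[0,0,0],0],[[0,0,0],[0,0,0],0]]'

```text
clock: 32.8
eef_pos: [0.4633, 0.1206, 0.0442]
tool_rot: [-0.611, 0.792, -0.0, 0.001]
ft_force: [0.3, -0.3, 1.1]
grip_width: 0.0091
grasp_force: 58.9
```

drive_tool --increments '[[[0,0,6],[0,0,0],0],[[0,0,6],[0,0,0],0],[[0,0,10],[0,0,0],0],[[0,0,15],[0,0,0],0],[[0,0,15],[0,0,0],0],[[-1.2,14,0],[0,0,6.6],0],[[-1.2,14,0],[0,0,6.6],0],[[-1.2,14,0],[0,0,6.6],0]]'

```text
clock: 33.47
eef_pos: [0.4591, 0.163, 0.0967]
tool_rot: [0.739, -0.673, 0.0, -0.001]
ft_force: [-0.6, 0.1, 0.3]
grip_width: 0.0088
grasp_force: 59.5
```

drive_tool --increments '[[[-1.2,14,0],[0,0,6.6],0],[[-1.2,14,0],[0,0,6.6],0],[[-1.2,14,0],[0,0,6.6],0],[[-1.2,14,0],[0,0,6.6],0],[[-1.2,14,0],[0,0,6.6],0],[[-1.2,14,0],[0,0,6.6],0],[[-1.2,14,0],[0,0,6.6],0],[[-1.2,14,0],[0,0,6.6],0]]'

```text
clock: 34.13
eef_pos: [0.449, 0.2753, 0.0962]
tool_rot: [0.962, -0.274, -0.0, 0.0]
ft_force: [0.0, -0.0, -0.5]
grip_width: 0.0086
grasp_force: 59.5
```

drive_tool --increments '[[[-1.2,14,0],[0,0,6.6],0],[[-1.2,14,0],[0,0,6.6],0],[[-1.2,14,0],[0,0,6.6],0],[[-1.2,14,0],[0,0,6.4],0],[[0,0,-10],[0,0,0],0],[[0,0,-15],[0,0,0],0],[[0,0,0],[0,0,0],0],[[0,0,0],[0,0,0],0]]'

```text
clock: 34.8
eef_pos: [0.4435, 0.3293, 0.0695]
tool_rot: [0.999, -0.053, -0.001, 0.001]
ft_force: [-0.4, -0.4, -0.1]
grip_width: 0.0087
grasp_force: 59.5
```

Run:
```python
from h import *
o=get_obs();print(o["eef_pos"],o["tool_rot"],o["grip_width"],o["grasp_force"])
a,b=camera("side"),camera("top")
for c in(a,b):
    for s in silhouettes("needle_1",c):
      ys,xs=np.nonzero(s["region"]); print(round(s["conf"],2),np.round(s["bbox"]),len(xs))
      x0,y0,x1,y1=s["bbox"]
      if c is b and 200<x0<240 or c is a and 190<x0<240:
          i=np.argmin(ys) if c is b else np.argmax(xs)
          print("end",xs[i],ys[i],np.round(cv2.fitLine(np.c_[xs,ys].astype(np.float32),2,0,.01,.01).ravel(),3))
e=(.4445+.0895,.330-.0094)
for z in(.075,.08,.085,.09): print(z,proj(a,[*e,z]).round(1),proj(b,[*e,z]).round(1),proj(a,[.4445-.02,.332,z]).round(1))
duo("k9.png",[.50,.325,.08],36)
```

```text
[0.4435053  0.32926489 0.06952872] [ 0.9986086  -0.05270288 -0.00136933  0.00118163] 0.008693974746993979 59.465723633766174
0.75 [225. 189. 268. 207.] 185
end 270 193 [  0.965  -0.262 251.141 197.557]
0.75 [379. 371. 409. 387.] 219
0.6 [191. 191. 244. 210.] 196
end 246 194 [  0.972  -0.236 222.02  200.173]
0.66 [196. 223. 206. 266.] 230
0.6 [457. 252. 467. 276.] 121
0.58 [210. 252. 220. 284.] 152
end 217 252 [ 1.41000e-01 -9.90000e-01  2.14868e+02  2.68263e+02]
0.075 [[249.7 197.6]] [[217.6 250.4]] [[197.5 210.2]]
0.08 [[249.6 195.6]] [[217.1 250.3]] [[197.1 208.1]]
0.085 [[249.4 193.5]] [[216.6 250.1]] [[196.8 206. ]]
0.09 [[249.2 191.4]] [[216. 250.]] [[196.5 203.9]]
197 163 5.416666666666667
178 230 5.416666666666667
```

drive_tool --increments '[[[0,0.7,-12],[0,0,0],0],[[0,0,-13],[0,0,0],0],[[0,0,-11],[0,0,0],0],[[0,0,0],[0,0,0],0],[[5,-0.5,0],[0,0,0],0],[[7,-0.75,0],[0,0,0],0],[[7,-0.75,0],[0,0,0],0],[[7,-0.75,0],[0,0,0],0]]'

```text
clock: 35.77
eef_pos: [0.4723, 0.3289, 0.0354]
tool_rot: [0.999, -0.052, 0.001, -0.001]
ft_force: [0.2, -0.1, 0.1]
grip_width: 0.0088
grasp_force: 59.5
```

drive_tool --increments '[[[6,-0.6,0],[0,0,0],0],[[6,-0.65,0],[0,0,0],0],[[6,-0.6,0],[0,0,0],0],[[6,-0.65,0],[0,0,0],0]]'

```text
clock: 36.1
eef_pos: [0.4954, 0.3259, 0.0345]
tool_rot: [0.999, -0.052, 0.0, -0.0]
ft_force: [0.0, -0.2, -1.1]
grip_width: 0.0085
grasp_force: 59.5
```

drive_tool --increments '[[[6,-0.7,0],[0,0,0],0],[[6,-0.7,0],[0,0,0],0],[[6,-0.7,0],[0,0,0],0],[[6,-0.7,0],[0,0,0],0],[[5,-0.5,0],[0,0,0],0],[[0,0,0],[0,0,0],0]]'

```text
clock: 36.6
eef_pos: [0.5249, 0.3227, 0.0345]
tool_rot: [0.999, -0.052, 0.0, -0.0]
ft_force: [0.1, -0.5, -0.3]
grip_width: 0.0089
grasp_force: 59.5
```

drive_tool --increments '[[[2,-0.2,0],[0,0,0],0],[[2,-0.2,0],[0,0,0],0],[[0,0,0],[0,0,0],0]]'

```text
clock: 36.85
eef_pos: [0.5279, 0.3223, 0.0345]
tool_rot: [0.999, -0.052, 0.0, 0.0]
ft_force: [-0.3, -0.0, -0.4]
grip_width: 0.0087
grasp_force: 59.5
```

drive_tool --increments '[[[2,-0.2,0],[0,0,0],0],[[0,0,0],[0,0,0],0]]'

```text
clock: 37.02
eef_pos: [0.5299, 0.3222, 0.0346]
tool_rot: [0.999, -0.052, 0.0, -0.0]
ft_force: [0.3, 0.4, -1.0]
grip_width: 0.0086
grasp_force: 59.5
```

drive_tool --increments '[[[2,-0.2,0],[0,0,0],0],[[0,0,0],[0,0,0],0]]'

```text
clock: 37.18
eef_pos: [0.5318, 0.3219, 0.0345]
tool_rot: [0.999, -0.052, -0.0, -0.0]
ft_force: [0.7, -0.4, 0.0]
grip_width: 0.0084
grasp_force: 59.5
```

drive_tool --increments '[[[1,-0.1,0],[0,0,0],0],[[0,0,0],[0,0,0],0]]'

```text
clock: 37.35
eef_pos: [0.5319, 0.3219, 0.0343]
tool_rot: [0.999, -0.052, -0.001, 0.0]
ft_force: [-2.2, 0.4, 0.2]
grip_width: 0.0087
grasp_force: 59.6
```

drive_tool --increments '[[[1,-0.1,0],[0,0,0],0],[[0,0,0],[0,0,0],0]]'

```text
clock: 37.52
eef_pos: [0.5318, 0.3218, 0.034]
tool_rot: [0.999, -0.051, -0.002, 0.0]
ft_force: [-5.5, 0.9, 1.0]
grip_width: 0.0086
grasp_force: 59.7
```

drive_tool --increments '[[[1,-0.1,-1.5],[0,0,0],0],[[0,-0.4,-1.5],[0,0,0],0],[[0,0,-1],[0,0,0],0],[[0,0,-1],[0,0,0],0],[[0,0,0],[0,0,0],0]]'

```text
clock: 37.93
eef_pos: [0.5318, 0.3215, 0.0293]
tool_rot: [0.999, -0.051, -0.003, 0.0]
ft_force: [-8.0, 0.2, 3.8]
grip_width: 0.0086
grasp_force: 60.0
```

drive_tool --increments '[[[0,0,0],[0,0,0],0.3],[[0,0,0],[0,0,0],0.3],[[0,0,0],[0,0,0],0.3],[[0,0,20],[0,0,0],0.3],[[0,0,30],[0,0,0],0.35],[[-10,-20,30],[0,0,-6],0.35],[[-5,-35,0],[0,0,-7],0.35],[[0,-35,0],[0,0,-7],0.35]]'

```text
clock: 38.6
eef_pos: [0.5212, 0.2319, 0.1123]
tool_rot: [0.974, -0.226, 0.003, -0.002]
ft_force: [0.8, -0.2, -1.6]
grip_width: 0.0296
grasp_force: 0.0
```

drive_tool --increments '[[[0,-35,0],[0,0,-7],0.35],[[0,-35,0],[0,0,-7],0.35],[[0,-35,0],[0,0,-7],0.35],[[0,-35,0],[0,0,-7],0.35],[[0,-35,0],[0,0,-7],0.35],[[0,-35,0],[0,0,-7],0.35],[[0,-35,0],[0,0,-7],0.35],[[0,-35,0],[0,0,-7],0.35]]'

```text
clock: 39.27
eef_pos: [0.5201, -0.051, 0.11]
tool_rot: [0.753, -0.658, 0.001, -0.0]
ft_force: [0.4, -0.4, -0.5]
grip_width: 0.0299
grasp_force: 0.0
```

Run:
```python
from h import *
o=get_obs();print(o["eef_pos"],o["tool_rot"])
a,b=camera("side"),camera("top")
import pickle; pickle.dump((a,b),open("c2.pkl","wb"))
for c in(a,b):
    for s in silhouettes("needle_1",c): print(round(s["conf"],2),np.round(s["bbox"]),s["region"].sum())
def C(x,y,z): return [(599.3+.9945*x+.1045*y)/1000,(313.3-.1045*x+.9945*y)/1000,z]
g=b["image"].mean(2).astype(np.float32)
for y in(45,0):
    xs=np.arange(-128,-14,3.);best=None
    for dy in(-2,0,2):
        q=proj(b,[C(x,y+dy,.047) for x in xs]).astype(np.float32)
        print(y,dy,dict(zip(xs.astype(int).tolist(),cv2.remap(g,q[:,0].copy(),q[:,1].copy(),1).ravel().astype(int).tolist())))
```

```text
[ 0.52010827 -0.05097977  0.10996102] [ 7.52927554e-01 -6.58102765e-01  8.63621703e-04 -3.22972520e-04]
0.77 [378. 370. 410. 389.] 262
0.72 [226. 189. 270. 205.] 208
0.67 [230. 197. 278. 220.] 230
0.78 [199. 228. 202. 263.] 172
0.68 [220. 227. 224. 265.] 111
45 -2 {-128: 124, -125: 130, -122: 134, -119: 135, -116: 130, -113: 124, -110: 128, -107: 134, -104: 133, -101: 123, -98: 107, -95: 100, -92: 102, -89: 112, -86: 120, -83: 133, -80: 143, -77: 143, -74: 145, -71: 143, -68: 134, -65: 143, -62: 149, -59: 151, -56: 153, -53: 148, -50: 107, -47: 70, -44: 67, -41: 69, -38: 63, -35: 62, -32: 63, -29: 80, -26: 108, -23: 134, -20: 140, -17: 132}
45 0 {-128: 125, -125: 130, -122: 135, -119: 136, -116: 132, -113: 125, -110: 125, -107: 133, -104: 136, -101: 128, -98: 113, -95: 108, -92: 113, -89: 133, -86: 145, -83: 153, -80: 158, -77: 158, -74: 158, -71: 158, -68: 154, -65: 158, -62: 160, -59: 161, -56: 162, -53: 157, -50: 112, -47: 78, -44: 66, -41: 65, -38: 65, -35: 63, -32: 62, -29: 81, -26: 112, -23: 148, -20: 155, -17: 146}
45 2 {-128: 125, -125: 130, -122: 134, -119: 137, -116: 136, -
[... 790 characters left out ...]
: 131, -107: 125, -104: 127, -101: 124, -98: 114, -95: 110, -92: 117, -89: 140, -86: 149, -83: 146, -80: 147, -77: 155, -74: 160, -71: 159, -68: 158, -65: 152, -62: 156, -59: 162, -56: 160, -53: 155, -50: 122, -47: 84, -44: 64, -41: 63, -38: 63, -35: 63, -32: 67, -29: 80, -26: 110, -23: 146, -20: 152, -17: 150}
0 2 {-128: 146, -125: 146, -122: 145, -119: 143, -116: 142, -113: 141, -110: 139, -107: 134, -104: 132, -101: 128, -98: 124, -95: 120, -92: 121, -89: 140, -86: 153, -83: 154, -80: 155, -77: 159, -74: 159, -71: 157, -68: 155, -65: 151, -62: 155, -59: 155, -56: 153, -53: 148, -50: 119, -47: 85, -44: 74, -41: 72, -38: 72, -35: 72, -32: 74, -29: 84, -26: 115, -23: 150, -20: 155, -17: 153}
```

drive_tool --increments '[[[-0.2,-9.3,0],[0,0,-6.8],0.35],[[-0.2,-9.3,0],[0,0,-6.8],0.35],[[-0.2,-9.3,0],[0,0,-6.8],0.35],[[-0.2,-9.3,0],[0,0,-6.8],0.35],[[-0.2,-9.3,0],[0,0,-6.8],0.35],[[-0.2,-9.3,0],[0,0,-6.8],0.35],[[-0.2,-9.3,0],[0,0,-6.8],0.35],[[-0.2,-9.3,0],[0,0,-6.8],0.35]]'

```text
clock: 40.13
eef_pos: [0.5186, -0.1221, 0.1096]
tool_rot: [-0.371, 0.929, -0.0, 0.0]
ft_force: [0.2, 0.9, 0.3]
grip_width: 0.0298
grasp_force: 0.0
```

drive_tool --increments '[[[-0.2,-9.3,0],[0,0,-6.8],0.35],[[-0.2,-9.3,0],[0,0,-6.8],0.35],[[-0.2,-9.3,0],[0,0,-6.8],0.35],[[-0.2,-9.3,0],[0,0,-6.8],0.35],[[-0.2,-9.3,0],[0,0,-6.8],0.35],[[-0.2,-9.3,0],[0,0,-6.8],0.35],[[-0.2,-9.3,0],[0,0,-6.7],0.35],[[0,0,0],[0,0,0],0.35]]'

```text
clock: 40.8
eef_pos: [0.5174, -0.1883, 0.1096]
tool_rot: [0.034, 0.999, -0.0, 0.0]
ft_force: [0.9, 0.6, 1.3]
grip_width: 0.0296
grasp_force: 0.0
```

Run:
```python
from h import *
o=get_obs();print(o["eef_pos"],o["tool_rot"])
a=camera("side")
for s in silhouettes("needle_1",a): print(round(s["conf"],2),np.round(s["bbox"]),s["region"].sum())
```

```text
[ 0.51742673 -0.18827636  0.10956039] [ 3.37344588e-02  9.99430709e-01 -3.43201312e-04  3.56843947e-04]
0.73 [223. 190. 270. 207.] 244
0.65 [229. 201. 278. 217.] 278
0.65 [376. 371. 412. 388.] 266
```

Needle 3 is still in place and both loaded needles are unchanged.

drive_tool --increments '[[[0,-1.5,-20],[0,0,0],0.35],[[0,0,-25],[0,0,0],0.35],[[0,0,-22],[0,0,0],0.35],[[0,0,-10],[0,0,0],0.35],[[0,0,0],[0,0,0],0.35],[[0,0,0],[0,0,0],0],[[0,0,0],[0,0,0],0],[[0,0,0],[0,0,0],0]]'

```text
clock: 41.57
eef_pos: [0.518, -0.19, 0.034]
tool_rot: [0.033, 0.999, -0.0, 0.001]
ft_force: [0.4, -0.6, -0.3]
grip_width: 0.0084
grasp_force: 59.1
```

drive_tool --increments '[[[0,0,0],[0,0,0],0],[[0,0,0],[0,0,0],0],[[0,0,0],[0,0,0],0]]'

```text
clock: 41.82
eef_pos: [0.5175, -0.1901, 0.0334]
tool_rot: [0.033, 0.999, -0.0, 0.001]
ft_force: [0.1, 0.1, 2.4]
grip_width: 0.0087
grasp_force: 59.5
```

drive_tool --increments '[[[-12.6,0.9,0],[0,0,0],0],[[-12.6,0.9,0],[0,0,0],0],[[-12.6,0.9,0],[0,0,0],0],[[-12.6,0.9,0],[0,0,0],0],[[-12.6,0.9,0],[0,0,0],0],[[-12.6,0.9,0],[0,0,0],0],[[-12.6,0.9,0],[0,0,0],0],[[-12.6,0.9,0],[0,0,0],0]]'

```text
clock: 42.48
eef_pos: [0.4153, -0.1826, 0.0328]
tool_rot: [0.033, 0.999, -0.0, 0.0]
ft_force: [0.0, -0.7, -0.1]
grip_width: 0.0087
grasp_force: 59.2
```

drive_tool --increments '[[[-4,0,15],[0,0,0],0],[[-4,0,15],[0,0,0],0],[[-4,0,15],[0,0,0],0],[[2.4,13.4,0],[0,0,4.4],0],[[2.4,13.4,0],[0,0,4.4],0],[[2.4,13.4,0],[0,0,4.4],0],[[2.4,13.4,0],[0,0,4.4],0],[[2.4,13.4,0],[0,0,4.4],0]]'

```text
clock: 43.15
eef_pos: [0.416, -0.1151, 0.0778]
tool_rot: [-0.16, 0.987, -0.0, 0.0]
ft_force: [0.2, 0.1, -0.2]
grip_width: 0.0084
grasp_force: 59.2
```

drive_tool --increments '[[[2.4,13.4,0],[0,0,4.4],0],[[2.4,13.4,0],[0,0,4.4],0],[[2.4,13.4,0],[0,0,4.4],0],[[2.4,13.4,0],[0,0,4.4],0],[[2.4,13.4,0],[0,0,4.4],0],[[2.4,13.4,0],[0,0,4.4],0],[[2.4,13.4,0],[0,0,4.4],0],[[2.4,13.4,0],[0,0,4.4],0]]'

```text
clock: 43.82
eef_pos: [0.4352, -0.0078, 0.0778]
tool_rot: [-0.451, 0.893, -0.0, 0.0]
ft_force: [0.2, -0.3, -0.1]
grip_width: 0.0091
grasp_force: 59.2
```

drive_tool --increments '[[[2.4,13.4,0],[0,0,4.4],0],[[2.4,13.4,0],[0,0,4.4],0],[[2.4,13.4,0],[0,0,4.4],0],[[2.4,13.4,0],[0,0,4.4],0],[[2.4,13.4,0],[0,0,4.4],0],[[0,0,0],[0,0,0],0],[[0,0,0],[0,0,0],0]]'

```text
clock: 44.4
eef_pos: [0.4472, 0.0589, 0.0776]
tool_rot: [-0.611, 0.791, -0.0, 0.0]
ft_force: [-0.2, 0.3, -0.1]
grip_width: 0.0087
grasp_force: 59.2
```

Run:
```python
from h import *
o=get_obs();print(o["eef_pos"],o["tool_rot"],o["grip_width"],o["grasp_force"])
b=camera("top"); y=yel(b,(285,260,340,310));print(y)
p=unproj(b,[y[:2]],.095)[0]*1000;print(p,"along",(p[:2]-S)@D,"perp",(p[:2]-S)@N)
p=o["eef_pos"][:2]*1000;print("tcp along",(p[:2]-S)@D,"perp",(p[:2]-S)@N)
```

```text
[0.44715487 0.058888   0.07764758] [-6.11298910e-01  7.91399764e-01 -2.36855832e-04  4.48089110e-06] 0.008722511905135908 59.21672344207764
(np.float64(299.6), np.float64(283.4), 15)
[469.38876755 144.8423991   95.        ] along 57.6652871573857 perp 0.35330696197540973
tcp along -31.1169865234424 perp -0.10712783425771948
```

drive_tool --increments '[[[0,0,-13],[0,0,0],0],[[0,0,-12],[0,0,0],0],[[0,0,-3],[0,0,0],0],[[0,0,-3],[0,0,0],0],[[0,0,-3],[0,0,0],0],[[0,0,-1.5],[0,0,0],0],[[0,0,-1],[0,0,0],0],[[0,0,0],[0,0,0],0]]'

```text
clock: 45.12
eef_pos: [0.4474, 0.058, 0.0423]
tool_rot: [-0.611, 0.792, -0.001, 0.0]
ft_force: [-2.9, -3.4, 10.6]
grip_width: 0.0085
grasp_force: 60.7
```

drive_tool --increments '[[[0,0,-1],[0,0,0],0],[[0,0,0],[0,0,0],0],[[0,0,0],[0,0,0],0]]'

```text
clock: 45.37
eef_pos: [0.4474, 0.058, 0.042]
tool_rot: [-0.611, 0.792, -0.001, 0.0]
ft_force: [-4.3, -3.1, 15.0]
grip_width: 0.0088
grasp_force: 61.3
```

drive_tool --increments '[[[-1,0,1],[0,0,0],0],[[0,0,0],[0,0,0],0.35],[[0,0,0],[0,0,0],0.35],[[0,0,0],[0,0,0],0.35],[[0,0,25],[0,0,0],0.35],[[0,0,30],[0,0,0],0.35],[[0,-20,20],[0,0,0],0.35],[[0,-30,10],[0,0,0],0.35]]'

```text
clock: 46.03
eef_pos: [0.4478, 0.0098, 0.1284]
tool_rot: [-0.613, 0.79, -0.001, 0.002]
ft_force: [0.9, -1.3, -0.1]
grip_width: 0.0296
grasp_force: 0.0
```

drive_tool --increments '[[[-10,-40,10],[0,0,0],0.35],[[-10,-40,10],[0,0,0],0.35],[[-10,-40,0],[0,0,0],0.35],[[0,0,0],[0,0,0],0.35],[[0,0,0],[0,0,0],0.35]]'

```text
clock: 46.45
eef_pos: [0.4157, -0.1118, 0.1455]
tool_rot: [-0.609, 0.793, 0.0, 0.0]
ft_force: [-0.3, -0.2, -0.5]
grip_width: 0.0297
grasp_force: 0.0
```

```bash
python3 -c "
from h import *
clipcheck()"
```

```text
[ 0.41571181 -0.11181642  0.14547355] [-6.09066372e-01  7.93119201e-01  2.95951540e-04  2.33300377e-05]
0.58 [299. 282. 357. 300.] 261
along -56.698232277799754 61.578740214966125 slope [0.00237861 0.46114877] perp
0.51 [197. 224. 204. 265.] 226
0.45 [219. 226. 225. 267.] 150
(np.float64(301.2142857142857), np.float64(283.2142857142857), 14)
brass along 56.9699254080834 perp 0.003576680970174715
{-66: 115, -63: 117, -60: 125, -57: 145, -54: 160, -51: 160, -48: 159, -45: 161, -42: 161, -39: 161, -36: 161, -33: 164, -30: 164, -27: 162, -24: 161, -21: 160, -18: 160, -15: 155, -12: 121, -9: 84, -6: 68, -3: 66, 0: 67, 3: 67, 6: 68, 9: 77, 12: 117, 15: 151, 18: 161, 21: 163, 24: 162, 27: 161, 30: 160, 33: 163, 36: 166, 39: 164, 42: 164, 45: 164, 48: 161, 51: 151, 54: 123, 57: 111, 60: 112, 63: 114}
```

drive_tool --increments '[[[7.9,38.7,0],[0,0,0],0.35],[[7.9,38.7,0],[0,0,0],0.35],[[7.9,38.7,0],[0,0,0],0.35],[[7.9,38.7,0],[0,0,0],0.35],[[7.9,38.7,0],[0,0,0],0.35],[[7.9,38.7,0],[0,0,0],0.35],[[0,0,-20],[0,0,0],0.35],[[0,0,-20],[0,0,0],0.35]]'

```text
clock: 47.22
eef_pos: [0.4647, 0.1276, 0.1057]
tool_rot: [-0.615, 0.789, -0.0, 0.002]
ft_force: [-0.6, -0.7, -0.9]
grip_width: 0.0303
grasp_force: 0.0
```

drive_tool --increments '[[[0,0,0],[0,0,0],0.35],[[0,0,0],[0,0,0],0.35],[[0,0,0],[0,0,0],0.35]]'

```text
clock: 47.47
eef_pos: [0.4637, 0.1232, 0.106]
tool_rot: [-0.612, 0.791, 0.0, -0.0]
ft_force: [0.5, 0.7, 1.1]
grip_width: 0.0297
grasp_force: 0.0
```

drive_tool --increments '[[[0,-1.5,-20],[0,0,0],0.35],[[0,-1,-20],[0,0,0],0.35],[[0,0,-15],[0,0,0],0.35],[[0,0,-7],[0,0,0],0.35],[[0,0,0],[0,0,0],0.35],[[0,0,0],[0,0,0],0],[[0,0,0],[0,0,0],0],[[0,0,0],[0,0,0],0]]'

```text
clock: 48.13
eef_pos: [0.4647, 0.12, 0.0449]
tool_rot: [-0.611, 0.791, -0.0, 0.001]
ft_force: [-1.2, 0.9, 2.0]
grip_width: 0.0087
grasp_force: 58.5
```

drive_tool --increments '[[[0,0,0],[0,0,0],0],[[0,0,0],[0,0,0],0],[[0,0,0],[0,0,0],0]]'

```text
clock: 48.38
eef_pos: [0.4647, 0.12, 0.0446]
tool_rot: [-0.611, 0.791, -0.0, 0.001]
ft_force: [-0.8, 0.8, 4.9]
grip_width: 0.0086
grasp_force: 59.0
```

drive_tool --increments '[[[0,0,6],[0,0,0],0],[[0,0,6],[0,0,0],0],[[0,0,10],[0,0,0],0],[[0,0,15],[0,0,0],0],[[0,0,15],[0,0,0],0],[[-1.6,11.1,0],[0,0,6.6],0],[[-1.6,11.1,0],[0,0,6.6],0],[[-1.6,11.1,0],[0,0,6.6],0]]'

```text
clock: 49.05
eef_pos: [0.4594, 0.1533, 0.0966]
tool_rot: [0.74, -0.673, 0.0, -0.001]
ft_force: [-0.6, -0.4, -0.3]
grip_width: 0.0088
grasp_force: 59.4
```

drive_tool --increments '[[[-1.6,11.1,0],[0,0,6.6],0],[[-1.6,11.1,0],[0,0,6.6],0],[[-1.6,11.1,0],[0,0,6.6],0],[[-1.6,11.1,0],[0,0,6.6],0],[[-1.6,11.1,0],[0,0,6.6],0],[[-1.6,11.1,0],[0,0,6.6],0],[[-1.6,11.1,0],[0,0,6.6],0],[[-1.6,11.1,0],[0,0,6.6],0]]'

```text
clock: 49.72
eef_pos: [0.4462, 0.2423, 0.096]
tool_rot: [0.962, -0.273, 0.0, 0.0]
ft_force: [-0.5, -0.0, -0.4]
grip_width: 0.0088
grasp_force: 59.4
```

drive_tool --increments '[[[-1.6,11.1,0],[0,0,6.6],0],[[-1.6,11.1,0],[0,0,6.6],0],[[-1.6,11.1,0],[0,0,6.6],0],[[-1.6,11.1,0],[0,0,6.4],0],[[0,0,-10],[0,0,0],0],[[0,0,-15],[0,0,0],0],[[0,0,0],[0,0,0],0],[[0,0,0],[0,0,0],0]]'

```text
clock: 50.38
eef_pos: [0.4388, 0.2851, 0.0695]
tool_rot: [0.999, -0.052, -0.001, 0.001]
ft_force: [0.1, 0.1, -0.8]
grip_width: 0.0085
grasp_force: 59.4
```

Run:
```python
from h import *
o=get_obs();print(o["eef_pos"],o["tool_rot"],o["grip_width"],o["grasp_force"])
a,b=camera("side"),camera("top")
for c in(a,b):
    for s in silhouettes("needle_1",c):
      ys,xs=np.nonzero(s["region"]); x0,y0,x1,y1=s["bbox"];i=np.argmin(ys) if c is b else np.argmax(xs)
      print(round(s["conf"],2),np.round(s["bbox"]),len(xs),xs[i],ys[i])
e=o["eef_pos"][:2]+[.0895,-.0094]
for z in(.08,.085,.09): print(z,proj(a,[*e,z]).round(1),proj(b,[*e,z]).round(1))
```

```text
[0.43880261 0.28508008 0.06952138] [ 0.9986483  -0.05194873 -0.00128071  0.00112584] 0.008529583564757118 59.414180517196655
0.73 [230. 190. 269. 204.] 153 269 192
0.54 [199. 205. 258. 223.] 257 254 205
0.78 [198. 223. 205. 262.] 179 203 224
0.63 [220. 226. 226. 266.] 187 223 226
0.51 [234. 256. 242. 282.] 128 236 255
0.08 [[256.7 206.7]] [[238.3 253.5]]
0.085 [[256.5 204.6]] [[237.9 253.4]]
0.09 [[256.4 202.5]] [[237.4 253.3]]
```

drive_tool --increments '[[[0,1,-12],[0,0,0],0],[[0,0,-13],[0,0,0],0],[[0,0,-11],[0,0,0],0],[[0,0,0],[0,0,0],0],[[5,-0.5,0],[0,0,0],0],[[7,-0.75,0],[0,0,0],0],[[7,-0.75,0],[0,0,0],0],[[7,-0.75,0],[0,0,0],0]]'

```text
clock: 51.25
eef_pos: [0.4677, 0.2849, 0.0357]
tool_rot: [0.999, -0.051, 0.001, -0.001]
ft_force: [-0.0, 1.5, -0.5]
grip_width: 0.0085
grasp_force: 59.4
```

drive_tool --increments '[[[6,-0.6,0],[0,0,0],0],[[6,-0.65,0],[0,0,0],0],[[6,-0.6,0],[0,0,0],0],[[6,-0.65,0],[0,0,0],0]]'

```text
clock: 51.58
eef_pos: [0.4905, 0.2819, 0.0346]
tool_rot: [0.999, -0.051, -0.0, -0.0]
ft_force: [0.9, -0.1, -0.8]
grip_width: 0.0084
grasp_force: 59.4
```

drive_tool --increments '[[[6,-0.7,0],[0,0,0],0],[[6,-0.7,0],[0,0,0],0],[[6,-0.7,0],[0,0,0],0],[[6,-0.7,0],[0,0,0],0],[[5,-0.5,0],[0,0,0],0],[[2,-0.2,0],[0,0,0],0],[[0,0,0],[0,0,0],0]]'

```text
clock: 52.17
eef_pos: [0.5214, 0.2785, 0.0346]
tool_rot: [0.999, -0.051, 0.0, -0.0]
ft_force: [-0.1, 0.1, -0.9]
grip_width: 0.0083
grasp_force: 59.4
```

drive_tool --increments '[[[2,-0.2,0],[0,0,0],0],[[0,0,0],[0,0,0],0]]'

```text
clock: 52.33
eef_pos: [0.5229, 0.2783, 0.0346]
tool_rot: [0.999, -0.051, -0.0, 0.0]
ft_force: [0.5, 0.2, -1.4]
grip_width: 0.0084
grasp_force: 59.4
```

drive_tool --increments '[[[2,-0.2,0],[0,0,0],0],[[1,-0.1,0],[0,0,0],0],[[0,0,0],[0,0,0],0]]'

```text
clock: 52.58
eef_pos: [0.526, 0.2781, 0.0347]
tool_rot: [0.999, -0.051, 0.0, -0.0]
ft_force: [0.2, 0.2, -1.3]
grip_width: 0.0085
grasp_force: 59.4
```

drive_tool --increments '[[[1,-0.1,0],[0,0,0],0],[[0,0,0],[0,0,0],0]]'

```text
clock: 52.75
eef_pos: [0.5263, 0.2779, 0.0345]
tool_rot: [0.999, -0.051, -0.001, 0.0]
ft_force: [-1.7, -0.4, -0.5]
grip_width: 0.0084
grasp_force: 59.5
```

drive_tool --increments '[[[1,-0.1,0],[0,0,0],0],[[0,0,0],[0,0,0],0]]'

```text
clock: 52.92
eef_pos: [0.5263, 0.2778, 0.0342]
tool_rot: [0.999, -0.051, -0.002, 0.0]
ft_force: [-5.2, 0.1, 0.5]
grip_width: 0.0083
grasp_force: 59.6
```

drive_tool --increments '[[[1,-0.1,0],[0,0,0],0],[[0,0,0],[0,0,0],0]]'

```text
clock: 53.08
eef_pos: [0.5263, 0.2778, 0.034]
tool_rot: [0.999, -0.05, -0.003, 0.0]
ft_force: [-7.9, 1.0, 1.3]
grip_width: 0.0083
grasp_force: 59.7
```

drive_tool --increments '[[[0,0,-1.5],[0,0,0],0],[[0,-0.4,-1.5],[0,0,0],0],[[0,0,-1],[0,0,0],0],[[0,0,-1],[0,0,0],0],[[0,0,0],[0,0,0],0]]'

```text
clock: 53.5
eef_pos: [0.5263, 0.2775, 0.0295]
tool_rot: [0.999, -0.05, -0.002, 0.0]
ft_force: [-9.1, 1.1, 4.0]
grip_width: 0.0087
grasp_force: 60.1
```

drive_tool --increments '[[[0,0,0],[0,0,0],0.3],[[0,0,0],[0,0,0],0.3],[[0,0,0],[0,0,0],0.3],[[0,0,20],[0,0,0],0.3],[[0,0,30],[0,0,0],0.35],[[-10,-20,30],[0,0,-6],0.35],[[-5,-35,20],[0,0,-7],0.35],[[0,-35,20],[0,0,-7],0.35]]'

```text
clock: 54.17
eef_pos: [0.5139, 0.1872, 0.1513]
tool_rot: [0.974, -0.225, 0.001, -0.0]
ft_force: [1.1, 0.3, -0.6]
grip_width: 0.0301
grasp_force: 0.0
```

drive_tool --increments '[[[0,-35,0],[0,0,-7],0.35],[[0,-35,0],[0,0,-7],0.35],[[0,-35,0],[0,0,-7],0.35],[[0,-35,0],[0,0,-7],0.35],[[0,-35,0],[0,0,-7],0.35],[[0,-35,0],[0,0,-7],0.35],[[0,0,0],[0,0,0],0.35]]'

```text
clock: 54.75
eef_pos: [0.5143, -0.0287, 0.15]
tool_rot: [0.827, -0.563, 0.002, 0.001]
ft_force: [-0.2, 0.6, -0.4]
grip_width: 0.0297
grasp_force: 0.0
```

```bash
cat >> h.py <<'E'
def Cw(x,y,z): return [(599.3+.9945*x+.1045*y)/1000,(313.3-.1045*x+.9945*y)/1000,z]
def clampcheck(b):
    g=b["image"].mean(2).astype(np.float32);xs=np.arange(-98,-20,3.)
    for y in(45,0,-45):
        q=proj(b,[Cw(x,y+1,.047) for x in xs]).astype(np.float32)
        v=cv2.remap(g,q[:,0].copy(),q[:,1].copy(),1).ravel();m=(xs>-70)&(v<105);print(y,"band",xs[m].min(),xs[m].max(),v.astype(int).tolist())
E
python3 - <<'E'
from h import *
o=get_obs();print(o["eef_pos"],o["tool_rot"])
b=camera("top");clampcheck(b)
for s in silhouettes("needle_1",b): print(round(s["conf"],2),np.round(s["bbox"]),s["region"].sum())
a=camera("side");cv2.imwrite("pics/k10.png",np.hstack([cv2.resize(a["image"][140:240,210:310,::-1],(400,400),interpolation=2),cv2.resize(b["image"][190:280,170:260,::-1],(400,400),interpolation=2)]))
E
```

```text
[ 0.51432683 -0.02870488  0.15004742] [ 0.82667401 -0.56267805  0.00164813  0.00087514]
45 band -47.0 -29.0 [115, 111, 116, 137, 148, 153, 158, 160, 159, 157, 153, 157, 159, 159, 158, 152, 112, 80, 68, 67, 67, 67, 65, 81, 113, 148]
0 band -47.0 -29.0 [117, 114, 119, 139, 153, 154, 152, 155, 159, 159, 159, 154, 155, 158, 158, 154, 122, 84, 69, 66, 64, 66, 69, 81, 113, 149]
-45 band -47.0 -29.0 [112, 109, 116, 140, 154, 157, 158, 157, 152, 151, 158, 159, 161, 156, 151, 151, 118, 78, 67, 66, 65, 65, 64, 79, 117, 149]
0.8 [238. 230. 249. 267.] 158
0.7 [200. 223. 205. 264.] 169
0.55 [218. 225. 227. 275.] 191
```

View pics/k10.png

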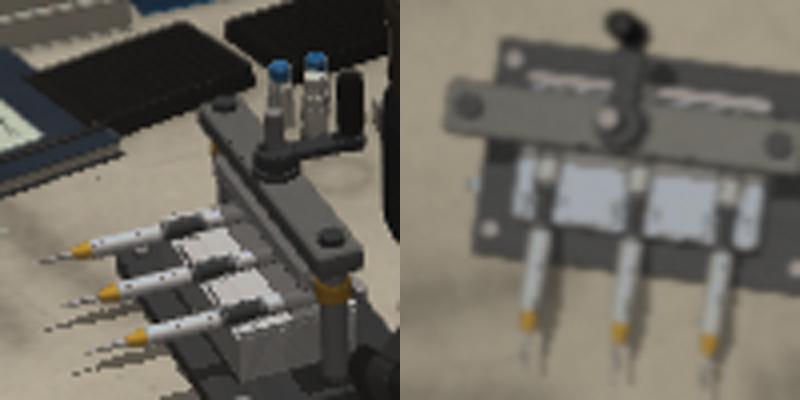

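All three needles are home: each band spans −50 to −26, and the points face front. Now back to the knob.

Run:
```python
from h import *
b=camera("top");a=camera("side")
print(unproj(b,[(221.0,195.4)],.143)*1000, unproj(a,[(210+349/4,140+74/4)],.143)*1000)
c0=np.degrees(np.arctan2(305-312.5,641.5-600.5));print(c0)
an=np.radians(c0-15*np.arange(37));p=42*np.c_[np.cos(an),np.sin(an)]
for i,d in enumerate(np.diff(p,axis=0)): print(i,d.round(1),end="; ")
```

```text
[[640.58295919 302.77026558 143.        ]] [[639.8208149  306.50021303 143.        ]]
-10.366322603450492
0 [ -3.4 -10.4]; 1 [-6.  -9.2]; 2 [-8.1 -7.4]; 3 [-9.8 -5. ]; 4 [-10.7  -2.3]; 5 [-11.    0.5]; 6 [-10.4   3.4]; 7 [-9.2  6. ]; 8 [-7.4  8.1]; 9 [-5.   9.8]; 10 [-2.3 10.7]; 11 [ 0.5 11. ]; 12 [ 3.4 10.4]; 13 [6.  9.2]; 14 [8.1 7.4]; 15 [9.8 5. ]; 16 [10.7  2.3]; 17 [11.  -0.5]; 18 [10.4 -3.4]; 19 [ 9.2 -6. ]; 20 [ 7.4 -8.1]; 21 [ 5.  -9.8]; 22 [  2.3 -10.7]; 23 [ -0.5 -11. ]; 24 [ -3.4 -10.4]; 25 [-6.  -9.2]; 26 [-8.1 -7.4]; 27 [-9.8 -5. ]; 28 [-10.7  -2.3]; 29 [-11.    0.5]; 30 [-10.4   3.4]; 31 [-9.2  6. ]; 32 [-7.4  8.1]; 33 [-5.   9.8]; 34 [-2.3 10.7]; 35 [ 0.5 11. ];
```

drive_tool --increments '[[[10.6,27.8,3],[0,0,0],0.3],[[10.6,27.8,3],[0,0,0],0.3],[[10.6,27.8,3],[0,0,0],0.3],[[10.6,27.8,3],[0,0,0],0.3],[[10.6,27.8,3],[0,0,0],0.3],[[10.6,27.8,3],[0,0,0],0.3],[[10.6,27.8,3],[0,0,0],0.3],[[10.6,27.8,3],[0,0,0],0.3]]'

```text
clock: 55.67
eef_pos: [0.5984, 0.2031, 0.1736]
tool_rot: [0.831, -0.557, 0.0, 0.0]
ft_force: [0.1, -0.8, -0.0]
grip_width: 0.0255
grasp_force: 0.0
```

drive_tool --increments '[[[10.6,27.8,3],[0,0,0],0.3],[[10.6,27.8,3],[0,0,0],0.3],[[10.6,27.8,0],[0,0,0],0.3],[[10.6,27.8,0],[0,0,0],0.3],[[0,0,0],[0,0,0],0.3],[[0,0,0],[0,0,0],0.3]]'

```text
clock: 56.17
eef_pos: [0.6399, 0.3143, 0.1778]
tool_rot: [0.831, -0.556, -0.0, 0.001]
ft_force: [0.0, 0.3, -0.0]
grip_width: 0.0255
grasp_force: 0.0
```

drive_tool --increments '[[[1,-9,0],[0,0,0],0.3],[[0,0,0],[0,0,0],0.3],[[0,0,-15],[0,0,0],0.3],[[0,0,0],[0,0,0],0.3]]'

```text
clock: 56.5
eef_pos: [0.6411, 0.2997, 0.1632]
tool_rot: [0.829, -0.559, -0.001, 0.001]
ft_force: [-0.8, -0.8, -1.6]
grip_width: 0.0256
grasp_force: 0.0
```

Run:
```python
from h import *
o=get_obs();print(o["eef_pos"])
a=camera("side")
cv2.imwrite("pics/k11.png",cv2.resize(a["image"][100:220,230:350,::-1],(480,480),interpolation=2))
```

```text
[0.64108136 0.29968395 0.16320581]
```

View pics/k11.png

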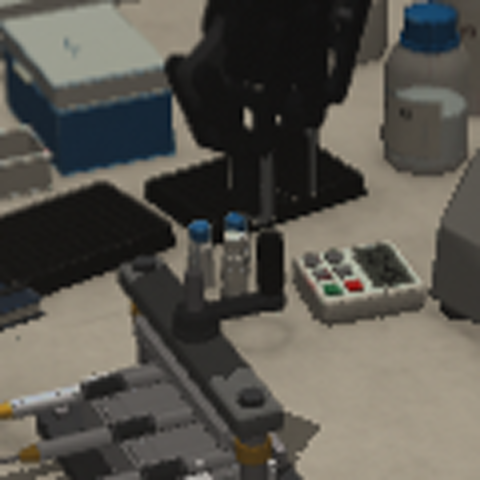

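The side crop shows the fingers above the knob. Shift 4 mm in y, then descend and grip.

drive_tool --increments '[[[0,4,0],[0,0,0],0.3],[[0,0,-10],[0,0,0],0.3],[[0,0,-15],[0,0,0],0.3],[[0,0,-15],[0,0,0],0.3],[[0,0,-8],[0,0,0],0.3],[[0,0,0],[0,0,0],0.3]]'

```text
clock: 57.05
eef_pos: [0.6406, 0.3052, 0.1138]
tool_rot: [0.83, -0.558, -0.001, 0.002]
ft_force: [-0.5, 1.0, -1.1]
grip_width: 0.0257
grasp_force: 0.0
```

drive_tool --increments '[[[0,0,0],[0,0,0],0],[[0,0,0],[0,0,0],0],[[0,0,0],[0,0,0],0],[[0,0,0],[0,0,0],0],[[0,0,0],[0,0,0],0],[[0,0,0],[0,0,0],0]]'

```text
clock: 57.55
eef_pos: [0.643, 0.306, 0.1165]
tool_rot: [0.83, -0.558, 0.001, -0.001]
ft_force: [4.5, 0.9, -8.1]
grip_width: 0.012
grasp_force: 58.4
```

drive_tool --increments '[[[-3.4,-10.4,0],[0,0,0],0],[[-6.0,-9.2,0],[0,0,0],0],[[-8.1,-7.4,0],[0,0,0],0],[[-9.8,-5.0,0],[0,0,0],0],[[-10.7,-2.3,0],[0,0,0],0],[[-11.0,0.5,0],[0,0,0],0],[[-10.4,3.4,0],[0,0,0],0],[[-9.2,6.0,0],[0,0,0],0]]'

```text
clock: 58.22
eef_pos: [0.5739, 0.2814, 0.1164]
tool_rot: [0.83, -0.558, 0.001, -0.001]
ft_force: [8.6, 2.9, -11.4]
grip_width: 0.0124
grasp_force: 58.6
```

drive_tool --increments '[[[-7.0,8.1,0],[0,0,0],0],[[-4.6,9.8,0],[0,0,0],0],[[-2.3,10.7,0],[0,0,0],0],[[0.5,11.0,0],[0,0,0],0],[[3.4,10.4,0],[0,0,0],0],[[6.0,9.2,0],[0,0,0],0],[[8.1,7.4,0],[0,0,0],0],[[9.8,5.0,0],[0,0,0],0]]'

```text
clock: 58.88
eef_pos: [0.5853, 0.3517, 0.1162]
tool_rot: [0.83, -0.558, -0.001, 0.003]
ft_force: [-3.3, -4.7, -4.2]
grip_width: 0.0119
grasp_force: 59.7
```

drive_tool --increments '[[[10.7,2.3,0],[0,0,0],0],[[11.0,-0.5,0],[0,0,0],0],[[10.4,-3.4,0],[0,0,0],0],[[9.2,-6.0,0],[0,0,0],0],[[7.4,-8.1,0],[0,0,0],0],[[5.0,-9.8,0],[0,0,0],0],[[2.3,-10.7,0],[0,0,0],0],[[-0.5,-11.0,0],[0,0,0],0]]'

```text
clock: 59.55
eef_pos: [0.6431, 0.3051, 0.1164]
tool_rot: [0.83, -0.558, -0.0, -0.0]
ft_force: [-2.4, 4.8, -5.4]
grip_width: 0.012
grasp_force: 59.5
```

drive_tool --increments '[[[-3.4,-10.4,0],[0,0,0],0],[[-6.0,-9.2,0],[0,0,0],0],[[-8.1,-7.4,0],[0,0,0],0],[[-9.8,-5.0,0],[0,0,0],0]]'

```text
clock: 59.88
eef_pos: [0.6157, 0.2732, 0.1164]
tool_rot: [0.83, -0.558, -0.0, -0.001]
ft_force: [0.6, 8.9, -10.5]
grip_width: 0.0117
grasp_force: 59.2
```

drive_tool --increments '[[[-10.7,-2.3,0],[0,0,0],0],[[-11.0,0.5,0],[0,0,0],0],[[-10.4,3.4,0],[0,0,0],0],[[-9.2,6.0,0],[0,0,0],0]]'

```text
clock: 60.22
eef_pos: [0.5781, 0.2783, 0.1166]
tool_rot: [0.829, -0.56, 0.005, -0.001]
ft_force: [14.8, -2.2, -14.5]
grip_width: 0.0117
grasp_force: 58.8
```

drive_tool --increments '[[[-7.4,8.1,0],[0,0,0],0],[[-5.0,9.8,0],[0,0,0],0],[[0,0,0],[0,0,0],0]]'

```text
clock: 60.47
eef_pos: [0.5645, 0.2937, 0.1164]
tool_rot: [0.829, -0.56, 0.006, 0.002]
ft_force: [7.6, -7.4, -9.3]
grip_width: 0.0123
grasp_force: 59.2
```

drive_tool --increments '[[[-2.3,10.7,0],[0,0,0],0],[[0,0,0],[0,0,0],0]]'

```text
clock: 60.63
eef_pos: [0.5613, 0.302, 0.1163]
tool_rot: [0.828, -0.56, 0.005, 0.005]
ft_force: [4.3, -12.3, -4.6]
grip_width: 0.012
grasp_force: 59.9
```

drive_tool --increments '[[[0.5,11.0,0],[0,0,0],0],[[0.5,1,0],[0,0,0],0],[[0,0,0],[0,0,0],0]]'

```text
clock: 60.88
eef_pos: [0.5599, 0.3118, 0.1162]
tool_rot: [0.828, -0.561, 0.004, 0.008]
ft_force: [-3.6, -17.5, -0.0]
grip_width: 0.0122
grasp_force: 60.7
```

drive_tool --increments '[[[0,-1.5,0],[0,0,0],0],[[0,0,0],[0,0,0],0.3],[[0,0,0],[0,0,0],0.3],[[0,0,0],[0,0,0],0.3],[[0,0,0],[0,0,0],0.3],[[0,0,15],[0,0,0],0.3],[[0,0,25],[0,0,0],0.3],[[0,0,30],[0,0,0],0.3]]'

```text
clock: 61.55
eef_pos: [0.5597, 0.32, 0.1859]
tool_rot: [0.83, -0.558, -0.0, 0.002]
ft_force: [1.1, 0.2, 0.6]
grip_width: 0.0253
grasp_force: 0.0
```

drive_tool --increments '[[[-5,-35,0],[0,0,0],0.3],[[-5,-38,0],[0,0,0],0.3],[[-5,-38,0],[0,0,0],0.3],[[-5,-38,0],[0,0,0],0.3],[[-5,-38,0],[0,0,0],0.3],[[-5,-38,0],[0,0,0],0.3],[[-5,-38,0],[0,0,0],0.3],[[-5,-38,0],[0,0,0],0.3]]'

```text
clock: 62.22
eef_pos: [0.5206, 0.0179, 0.1876]
tool_rot: [0.83, -0.558, 0.001, -0.0]
ft_force: [-0.2, -0.4, 0.6]
grip_width: 0.0257
grasp_force: 0.0
```

Run:
```python
from h import *
o=get_obs();print(o["eef_pos"],o["clock"])
b=camera("top");a=camera("side");clampcheck(b)
for q in("needle_1","knob_centre","petri","cup"):
  for s in silhouettes(q,b)[:3]: print(q,round(s["conf"],2),np.round(s["bbox"]),s["region"].sum())
# knob pixel prediction for q
for q in(-1.3,-1.5,-1.7,-1.9): 
    an=q-1.2; p=Cw(1+42*np.cos(an),42*np.sin(an),.143); print(q,proj(b,p).round(1),proj(a,p).round(1))
d=b["image"][180:250,195:240].sum(2)<90
ys,xs=np.nonzero(d);print("dark",len(xs))
for s in silhouettes("knob_centre",a)[:2]: print("side knob",round(s["conf"],2),np.round(s["bbox"]))
```

```text
[0.52060366 0.01793002 0.18763413] 62.2167
45 band -47.0 -29.0 [113, 109, 114, 134, 145, 150, 155, 156, 155, 153, 149, 153, 156, 156, 154, 149, 110, 80, 67, 65, 66, 65, 63, 80, 111, 145]
0 band -47.0 -29.0 [114, 111, 116, 136, 150, 150, 148, 151, 155, 156, 155, 150, 151, 154, 154, 151, 120, 82, 67, 64, 63, 64, 66, 78, 110, 146]
-45 band -47.0 -29.0 [110, 107, 113, 136, 150, 153, 154, 153, 148, 147, 154, 156, 157, 152, 148, 148, 116, 76, 65, 64, 64, 63, 62, 76, 115, 146]
needle_1 0.63 [214. 226. 226. 271.] 175
needle_1 0.56 [197. 226. 207. 262.] 186
needle_1 0.51 [180. 199. 271. 257.] 3604
knob_centre 0.5 [331. 201. 354. 224.] 260
petri 0.56 [331. 201. 351. 225.] 258
cup 0.81 [275. 154. 294. 173.] 390
-1.3 [[225.1 233.7]] [[267.5 171. ]]
-1.5 [[221.2 235.5]] [[264.2 169.8]]
-1.7 [[217.1 236.4]] [[261.4 168.3]]
-1.9 [[213.  236.4]] [[259.4 166.6]]
dark 9
side knob 0.47 [281. 168. 294. 185.]
```

Run:
```python
from h import *
b=camera("top");a=camera("side")
cv2.imwrite("pics/k12.png",np.hstack([cv2.resize(a["image"][140:240,210:310,::-1],(400,400),interpolation=2),cv2.resize(b["image"][190:280,170:260,::-1],(400,400),interpolation=2)]))
```

```text
(no output)
```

View pics/k12.png

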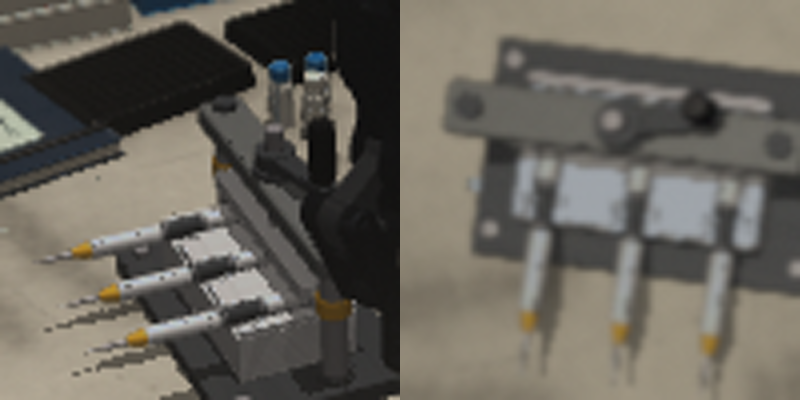

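The last picture shows the needles still home, but the knob stands at crop (700,107), on the right, so the crank turned back after release. Measuring its angle.

```bash
cat >> h.py <<'E'
def knobang(b):
    g=b["image"].mean(2); k=np.zeros(g.shape,bool);k[185:250,196:245]=1
    # score: mean darkness of disc r=2px at predicted knob top for each angle
    R=[]
    for an in np.radians(np.arange(0,360,3)):
        p=proj(b,Cw(1+42*np.cos(an),42*np.sin(an),.143))[0]
        yy,xx=np.mgrid[:480,:640];m=(xx-p[0])**2+(yy-p[1])**2<6.5
        R.append((g[m].mean(),np.degrees(an)))
    R.sort();return R[:5]
E
python3 - <<'E'
from h import *
b=camera("top")
for v,an in knobang(b): print(round(v,1),an,"clamp deg; q=",round(np.radians(an if an<180 else an-360)+1.2,2))
print(get_obs()["clock"])
E
```

```text
38.7 276.0 clamp deg; q= -0.27
40.3 273.0 clamp deg; q= -0.32
40.8 279.0 clamp deg; q= -0.21
46.8 282.0 clamp deg; q= -0.16
47.3 270.0 clamp deg; q= -0.37
62.7167
```

drive_tool --increments '[[[10,31.5,0],[0,0,0],0.3],[[10,31.5,0],[0,0,0],0.3],[[10,31.5,0],[0,0,0],0.3],[[10,31.5,0],[0,0,0],0.3],[[10,31.5,0],[0,0,0],0.3],[[10,31.5,0],[0,0,0],0.3],[[10,31.5,0],[0,0,0],0.3],[[10,31.5,-20],[0,0,0],0.3]]'

```text
clock: 63.38
eef_pos: [0.6028, 0.2755, 0.1707]
tool_rot: [0.83, -0.557, 0.002, -0.004]
ft_force: [1.5, -1.0, 0.6]
grip_width: 0.0257
grasp_force: 0.0
```

drive_tool --increments '[[[0,0,0],[0,0,0],0.3],[[0,0,0],[0,0,0],0.3],[[0,0,0],[0,0,0],0.3]]'

```text
clock: 63.63
eef_pos: [0.5998, 0.2722, 0.1658]
tool_rot: [0.83, -0.557, -0.0, 0.001]
ft_force: [-0.8, -0.1, 0.5]
grip_width: 0.0257
grasp_force: 0.0
```

Run:
```python
from h import *
a=camera("side");o=get_obs();print(o["eef_pos"])
for s in silhouettes("knob_centre",a)[:3]: print("side knob",round(s["conf"],2),np.round(s["bbox"]))
for q in(-.35,-.25,-.15): 
    an=q-1.2
    for z in(.143,.109): p=Cw(1+42*np.cos(an),42*np.sin(an),z); print(q,np.round(p,4),proj(a,p).round(1))
```

```text
[0.60021843 0.27148765 0.16675444]
side knob 0.43 [283. 170. 292. 188.]
-0.35 [0.5968 0.2713 0.143 ] [[287.  171.3]]
-0.35 [0.5968 0.2713 0.109 ] [[287.5 186. ]]
-0.25 [0.601  0.2712 0.143 ] [[288.9 170.7]]
-0.25 [0.601  0.2712 0.109 ] [[289.3 185.5]]
-0.15 [0.6052 0.2715 0.143 ] [[290.7 170.1]]
-0.15 [0.6052 0.2715 0.109 ] [[291.1 184.9]]
```

drive_tool --increments '[[[0,0,-15],[0,0,0],0.3],[[0,0,-15],[0,0,0],0.3],[[0,0,-15],[0,0,0],0.3],[[0,0,-6],[0,0,0],0.3],[[0,0,0],[0,0,0],0.3],[[0,0,0],[0,0,0],0],[[0,0,0],[0,0,0],0],[[0,0,0],[0,0,0],0]]'

```text
clock: 64.4
eef_pos: [0.6022, 0.2716, 0.1169]
tool_rot: [0.83, -0.558, 0.001, -0.001]
ft_force: [5.9, 0.1, -3.2]
grip_width: 0.0115
grasp_force: 58.4
```

drive_tool --increments '[[[0,0,0],[0,0,0],0],[[0,0,0],[0,0,0],0],[[0,0,0],[0,0,0],0]]'

```text
clock: 64.65
eef_pos: [0.6022, 0.2716, 0.1169]
tool_rot: [0.83, -0.558, 0.001, -0.001]
ft_force: [5.0, 1.9, -2.8]
grip_width: 0.012
grasp_force: 58.4
```

drive_tool --increments '[[[-10.9,1.4,0],[0,0,0],0],[[-10.1,4.2,0],[0,0,0],0],[[0,0,0],[0,0,0],0],[[0,0,0],[0,0,0],0]]'

```text
clock: 64.98
eef_pos: [0.5812, 0.2769, 0.1169]
tool_rot: [0.83, -0.558, 0.002, -0.001]
ft_force: [5.6, 0.5, -3.4]
grip_width: 0.012
grasp_force: 58.7
```

drive_tool --increments '[[[-8.6,6.7,0],[0,0,0],0],[[-6.5,8.8,0],[0,0,0],0],[[0,0,0],[0,0,0],0],[[0,0,0],[0,0,0],0]]'

```text
clock: 65.32
eef_pos: [0.5669, 0.2898, 0.1168]
tool_rot: [0.829, -0.559, 0.004, 0.001]
ft_force: [7.7, -6.5, -3.5]
grip_width: 0.012
grasp_force: 58.9
```

drive_tool --increments '[[[-3.9,10.1,0],[0,0,0],0],[[0,0,0],[0,0,0],0],[[0,0,0],[0,0,0],0],[[0,0,0],[0,0,0],0]]'

```text
clock: 65.65
eef_pos: [0.5626, 0.2978, 0.1167]
tool_rot: [0.829, -0.56, 0.004, 0.002]
ft_force: [5.5, -10.2, -0.4]
grip_width: 0.0123
grasp_force: 59.5
```

drive_tool --increments '[[[1,-2.5,0],[0,0,0],0],[[0,0,0],[0,0,0],0],[[0,0,0],[0,0,0],0]]'

```text
clock: 65.9
eef_pos: [0.5636, 0.2957, 0.1168]
tool_rot: [0.829, -0.56, 0.004, 0.002]
ft_force: [4.6, -10.0, -0.6]
grip_width: 0.012
grasp_force: 59.5
```

drive_tool --increments '[[[1,-2.5,0],[0,0,0],0],[[0,0,0],[0,0,0],0],[[0,0,0],[0,0,0],0]]'

```text
clock: 66.15
eef_pos: [0.5646, 0.2936, 0.1168]
tool_rot: [0.829, -0.56, 0.003, 0.002]
ft_force: [5.9, -8.2, -1.0]
grip_width: 0.0119
grasp_force: 59.5
```

drive_tool --increments '[[[0,0,0],[0,0,0],0.16],[[0,0,0],[0,0,0],0.17],[[0,0,0],[0,0,0],0.18],[[0,0,0],[0,0,0],0.19],[[0,0,0],[0,0,0],0.2]]'

```text
clock: 66.57
eef_pos: [0.562, 0.2977, 0.1162]
tool_rot: [0.83, -0.558, -0.0, 0.0]
ft_force: [-0.5, -0.2, 0.8]
grip_width: 0.0166
grasp_force: 0.0
```

drive_tool --increments '[[[0,0,0],[0,0,0],0.25],[[0,0,0],[0,0,0],0.3],[[0,0,0],[0,0,0],0.3]]'

```text
clock: 66.82
eef_pos: [0.5623, 0.2979, 0.1157]
tool_rot: [0.83, -0.558, -0.0, 0.0]
ft_force: [-0.1, -0.2, 0.1]
grip_width: 0.0258
grasp_force: 0.0
```

drive_tool --increments '[[[0,0,20],[0,0,0],0.3],[[0,0,25],[0,0,0],0.3],[[0,0,20],[0,0,0],0.3],[[0,0,0],[0,0,0],0.3]]'

```text
clock: 67.15
eef_pos: [0.5647, 0.2992, 0.1859]
tool_rot: [0.83, -0.558, 0.002, -0.004]
ft_force: [1.2, 0.5, 1.6]
grip_width: 0.0258
grasp_force: 0.0
```

```bash
cat >> h.py <<'E'
def sideknob(a):
    g=a["image"].mean(2);R=[];yy,xx=np.mgrid[:480,:640]
    for q in np.arange(-2.6,1,.05):
        an=q-1.2;v=[]
        for z in(.115,.120,.125,.130,.135,.140):
            p=proj(a,Cw(1+42*np.cos(an),42*np.sin(an),z))[0];m=(xx-p[0])**2+(yy-p[1])**2<8;v.append(g[m].mean())
        R.append((max(v),round(q,2)))
    R.sort();return [(round(v,1),q) for v,q in R[:6]]
E
python3 - <<'E'
from h import *
a=camera("side");print(sideknob(a),get_obs()["eef_pos"])
for s in silhouettes("knob_centre",a)[:3]: print("side knob",round(s["conf"],2),np.round(s["bbox"]))
E
```

```text
[(np.float64(24.0), np.float64(-0.3)), (np.float64(25.1), np.float64(-0.25)), (np.float64(27.9), np.float64(-0.35)), (np.float64(40.7), np.float64(-0.2)), (np.float64(45.5), np.float64(-0.4)), (np.float64(56.1), np.float64(-0.8))] [0.56400554 0.29876088 0.18358669]
```

The crank springs back to q ≈ −0.3 when it's released under load. Plan: tighten again, then ease off until the tool feels no tangential load, and only then open.

drive_tool --increments '[[[19,-13.5,0],[0,0,0],0.3],[[18.5,-13.5,0],[0,0,0],0.3],[[0,0,0],[0,0,0],0.3],[[0,0,0],[0,0,0],0.3]]'

```text
clock: 67.58
eef_pos: [0.5997, 0.2697, 0.1784]
tool_rot: [0.829, -0.559, -0.001, 0.001]
ft_force: [0.1, -0.2, -0.6]
grip_width: 0.0261
grasp_force: 0.0
```

drive_tool --increments '[[[0,0,-15],[0,0,0],0.3],[[0,0,-20],[0,0,0],0.3],[[0,0,-20],[0,0,0],0.3],[[0,0,-13],[0,0,0],0.3],[[0,0,0],[0,0,0],0.3],[[0,0,0],[0,0,0],0.3]]'

```text
clock: 68.08
eef_pos: [0.5986, 0.2711, 0.1116]
tool_rot: [0.83, -0.558, -0.001, 0.001]
ft_force: [-0.9, -0.3, -0.0]
grip_width: 0.0254
grasp_force: 0.0
```

drive_tool --increments '[[[2,0,4],[0,0,0],0.3],[[0,0,0],[0,0,0],0],[[0,0,0],[0,0,0],0],[[0,0,0],[0,0,0],0],[[0,0,0],[0,0,0],0],[[0,0,0],[0,0,0],0]]'

```text
clock: 68.58
eef_pos: [0.6032, 0.2715, 0.1185]
tool_rot: [0.83, -0.558, 0.001, -0.002]
ft_force: [0.8, 0.6, 5.2]
grip_width: 0.0117
grasp_force: 58.6
```

drive_tool --increments '[[[-10.9,1.4,0],[0,0,0],0],[[0,0,0],[0,0,0],0],[[0,0,0],[0,0,0],0]]'

```text
clock: 68.83
eef_pos: [0.5931, 0.2723, 0.1185]
tool_rot: [0.83, -0.558, 0.002, -0.002]
ft_force: [4.8, -1.1, 5.7]
grip_width: 0.0118
grasp_force: 59.0
```

drive_tool --increments '[[[-10.1,4.2,0],[0,0,0],0],[[0,0,0],[0,0,0],0],[[0,0,0],[0,0,0],0]]'

```text
clock: 69.08
eef_pos: [0.5834, 0.2756, 0.1185]
tool_rot: [0.83, -0.558, 0.002, -0.001]
ft_force: [4.5, -2.9, 6.5]
grip_width: 0.012
grasp_force: 59.3
```

drive_tool --increments '[[[4,-1.8,0],[0,0,0],0],[[0,0,0],[0,0,0],0],[[0,0,0],[0,0,0],0]]'

```text
clock: 69.33
eef_pos: [0.5871, 0.2741, 0.1184]
tool_rot: [0.83, -0.558, 0.002, -0.001]
ft_force: [3.5, -2.3, 6.5]
grip_width: 0.0121
grasp_force: 59.4
```

drive_tool --increments '[[[5,-1.5,0],[0,0,0],0],[[0,0,0],[0,0,0],0],[[0,0,0],[0,0,0],0]]'

```text
clock: 69.58
eef_pos: [0.5918, 0.2726, 0.1185]
tool_rot: [0.83, -0.558, 0.001, -0.001]
ft_force: [3.7, -1.9, 7.9]
grip_width: 0.012
grasp_force: 59.5
```

drive_tool --increments '[[[5,-0.8,0],[0,0,0],0],[[0,0,0],[0,0,0],0],[[0,0,0],[0,0,0],0]]'

```text
clock: 69.83
eef_pos: [0.5964, 0.2718, 0.1184]
tool_rot: [0.83, -0.558, 0.001, -0.001]
ft_force: [1.8, -2.5, 8.2]
grip_width: 0.0115
grasp_force: 59.6
```

drive_tool --increments '[[[5,0,0],[0,0,0],0],[[0,0,0],[0,0,0],0],[[0,0,0],[0,0,0],0]]'

```text
clock: 70.08
eef_pos: [0.6011, 0.2715, 0.1184]
tool_rot: [0.83, -0.558, 0.001, -0.0]
ft_force: [1.2, -3.4, 8.6]
grip_width: 0.0121
grasp_force: 59.6
```

drive_tool --increments '[[[5,0.5,0],[0,0,0],0],[[0,0,0],[0,0,0],0],[[0,0,0],[0,0,0],0]]'

```text
clock: 70.33
eef_pos: [0.6058, 0.2717, 0.1184]
tool_rot: [0.83, -0.558, 0.001, -0.0]
ft_force: [0.6, -3.6, 9.7]
grip_width: 0.0116
grasp_force: 59.7
```

drive_tool --increments '[[[5,1.2,0],[0,0,0],0],[[0,0,0],[0,0,0],0],[[0,0,0],[0,0,0],0]]'

```text
clock: 70.58
eef_pos: [0.6106, 0.2725, 0.1184]
tool_rot: [0.829, -0.559, 0.001, 0.0]
ft_force: [0.4, -4.5, 9.8]
grip_width: 0.0118
grasp_force: 59.7
```

Run:
```python
import numpy as np
an=np.radians(np.linspace(283.7,162,10));p=41.5*np.c_[np.cos(an),np.sin(an)];print(np.diff(p,axis=0).round(1).tolist())
```

```text
[[-9.7, -1.2], [-9.7, 1.1], [-9.2, 3.4], [-8.1, 5.4], [-6.6, 7.2], [-4.8, 8.5], [-2.7, 9.4], [-0.4, 9.8], [1.9, 9.6]]
```

drive_tool --increments '[[[-9.7,-1.2,0],[0,0,0],0],[[-9.7,1.1,0],[0,0,0],0],[[-9.2,3.4,0],[0,0,0],0],[[-8.1,5.4,0],[0,0,0],0],[[-6.6,7.2,0],[0,0,0],0],[[-4.8,8.5,0],[0,0,0],0],[[-2.7,9.4,0],[0,0,0],0],[[0,0,0],[0,0,0],0]]'

```text
clock: 71.25
eef_pos: [0.5609, 0.303, 0.1183]
tool_rot: [0.829, -0.559, 0.004, 0.003]
ft_force: [3.0, -12.9, 11.8]
grip_width: 0.012
grasp_force: 59.9
```

drive_tool --increments '[[[0,9.8,0],[0,0,0],0],[[1.9,9.6,0],[0,0,0],0],[[0,0,0],[0,0,0],0],[[0,0,0],[0,0,0],0]]'

```text
clock: 71.58
eef_pos: [0.56, 0.3204, 0.1182]
tool_rot: [0.829, -0.559, 0.002, 0.006]
ft_force: [-4.4, -16.8, 15.3]
grip_width: 0.012
grasp_force: 60.8
```

drive_tool --increments '[[[0,0,0],[0,0,0],1],[[0,0,0],[0,0,0],1]]'

```text
clock: 71.75
eef_pos: [0.5595, 0.3254, 0.1158]
tool_rot: [0.83, -0.558, -0.001, 0.002]
ft_force: [0.5, 0.3, 0.1]
grip_width: 0.035
grasp_force: 0.0
```

Run:
```python
from h import *
a=camera("side");o=get_obs();print(o["eef_pos"],o["ft_force"],o["grip_width"]);print(sideknob(a))
```

```text
[0.56012988 0.32638819 0.11574632] [-0.31205419  0.189557   -0.28744789] 0.042351264575441125
[(np.float64(27.1), np.float64(-0.3)), (np.float64(27.5), np.float64(-0.35)), (np.float64(35.0), np.float64(-0.25)), (np.float64(39.4), np.float64(-0.4)), (np.float64(51.0), np.float64(-0.2)), (np.float64(51.3), np.float64(-1.15))]
```

drive_tool --increments '[[[0,0,20],[0,0,0],0.6],[[0,0,25],[0,0,0],0.3],[[0,0,25],[0,0,0],0.3],[[0,0,0],[0,0,0],0.3]]'

```text
clock: 72.13
eef_pos: [0.5632, 0.329, 0.1918]
tool_rot: [0.83, -0.558, 0.001, -0.004]
ft_force: [0.8, -0.2, 0.8]
grip_width: 0.0253
grasp_force: 0.0
```

```bash
ls -l --time-sort --full-time pics/top0.png | cut -c30-70; date
python3 - <<'E'
from h import *
import pickle
a=camera("side");print(sideknob(a),get_obs()["clock"])
# stem/bar height: compare bar vertical position with picture c2 (bar up)
a0,_=pickle.load(open("c2.pkl","rb"));g0=a0["image"].mean(2);g1=a["image"].mean(2)
for x in(264,268,272,276): print(x,g0[180:225:2,x].astype(int).tolist(),g1[180:225:2,x].astype(int).tolist())
E
```

```text
Sat Nov 28 23:51:06 UTC 2026
[(np.float64(24.7), np.float64(-0.2)), (np.float64(25.2), np.float64(-0.25)), (np.float64(29.8), np.float64(-0.15)), (np.float64(40.3), np.float64(-0.3)), (np.float64(46.2), np.float64(-0.1)), (np.float64(58.5), np.float64(-1.2))] 72.1833
264 [98, 66, 80, 98, 99, 99, 157, 157, 72, 181, 182, 182, 123, 52, 33, 177, 176, 125, 97, 66, 67, 65, 65] [51, 60, 78, 61, 90, 91, 91, 86, 64, 89, 99, 89, 60, 46, 29, 166, 165, 116, 90, 120, 125, 54, 59]
268 [37, 62, 99, 76, 64, 73, 106, 84, 95, 98, 175, 182, 130, 53, 97, 179, 175, 178, 134, 178, 182, 178, 70] [33, 57, 91, 91, 92, 58, 58, 75, 88, 90, 165, 171, 122, 48, 90, 168, 164, 168, 87, 46, 29, 163, 64]
272 [94, 68, 40, 37, 97, 98, 62, 71, 94, 96, 96, 97, 165, 81, 178, 182, 180, 183, 85, 177, 182, 162, 102] [85, 62, 37, 35, 88, 90, 91, 94, 60, 72, 89, 90, 155, 75, 167, 170, 169, 171, 58, 36, 106, 152, 94]
276 [32, 30, 39, 89, 68, 38, 62, 99, 93, 64, 78, 105, 85, 73, 97, 177, 181, 184, 86, 181, 181, 82, 75] [29, 28, 35, 83, 62, 35, 58, 90, 92, 92, 76, 60, 62, 68, 91, 166, 169, 175, 84, 41, 168, 76, 69]ls: unrecognized option '--time-sort'
Try 'ls --help' for more information.
```

```bash
stat -c %y pics/top0.png pics/k12.png; date
python3 - <<'E'
from h import *
def m():
    a=camera("side");g=a["image"].mean(2)
    s=g[168:188,276:306]<45;ys,xs=np.nonzero(s);return xs.mean()+276,len(xs)
print(m(),[round(get_obs()["clock"],2)])
E
```

```text
2026-11-28 23:18:58.604210094 +0000
2026-11-28 23:41:37.208275110 +0000
Sat Nov 28 23:51:27 UTC 2026
(np.float64(286.878453038674), 181) [72.23]
```

drive_tool --increments '[[[0,0,0],[0,0,0],0.3],[[0,0,0],[0,0,0],0.3],[[0,0,0],[0,0,0],0.3],[[0,0,0],[0,0,0],0.3],[[0,0,0],[0,0,0],0.3],[[0,0,0],[0,0,0],0.3],[[0,0,0],[0,0,0],0.3],[[0,0,0],[0,0,0],0.3]]'

```text
clock: 72.9
eef_pos: [0.5612, 0.3272, 0.1866]
tool_rot: [0.83, -0.558, -0.0, -0.0]
ft_force: [0.1, -0.4, 0.1]
grip_width: 0.0257
grasp_force: 0.0
```

Run:
```python
from h import *
def m():
    a=camera("side");g=a["image"].mean(2)
    s=g[168:188,276:306]<45;ys,xs=np.nonzero(s);print(xs.mean()+276,len(xs),sideknob(a)[:3])
m();print(get_obs()["clock"])
```

```text
286.9222222222222 180 [(np.float64(24.7), np.float64(-0.2)), (np.float64(25.3), np.float64(-0.25)), (np.float64(29.7), np.float64(-0.15))]
72.95
```

drive_tool --increments '[[[20.5,-28,0],[0,0,0],0.3],[[20.5,-28,0],[0,0,0],0.3],[[0,0,0],[0,0,0],0.3],[[0,0,-15],[0,0,0],0.3],[[0,0,-20],[0,0,0],0.3],[[0,0,-20],[0,0,0],0.3],[[0,0,-14],[0,0,0],0.3],[[0,0,0],[0,0,0],0.3]]'

```text
clock: 73.62
eef_pos: [0.6012, 0.2706, 0.1143]
tool_rot: [0.83, -0.558, -0.001, 0.002]
ft_force: [1.3, -0.3, -0.1]
grip_width: 0.0257
grasp_force: 0.3
```

drive_tool --increments '[[[0,0,0],[0,0,0],0],[[0,0,0],[0,0,0],0],[[0,0,0],[0,0,0],0],[[0,0,0],[0,0,0],0],[[0,0,0],[0,0,0],0],[[0,0,0],[0,0,0],0]]'

```text
clock: 74.12
eef_pos: [0.6031, 0.2718, 0.1177]
tool_rot: [0.83, -0.558, 0.0, -0.001]
ft_force: [5.0, 1.5, -8.9]
grip_width: 0.0118
grasp_force: 58.5
```

drive_tool --increments '[[[-6,0.2,0],[0,0,0],0],[[-6,1.2,0],[0,0,0],0],[[-6,2,0],[0,0,0],0],[[-5,2.4,0],[0,0,0],0],[[0,0,0],[0,0,0],0],[[0,0,0],[0,0,0],0]]'

```text
clock: 74.62
eef_pos: [0.5814, 0.2768, 0.1176]
tool_rot: [0.83, -0.558, 0.002, -0.001]
ft_force: [8.9, 0.4, -11.0]
grip_width: 0.0123
grasp_force: 58.7
```

drive_tool --increments '[[[1,-0.5,0],[0,0,0],0],[[0.5,-0.2,0],[0,0,0],0],[[0,0,0],[0,0,0],0.15],[[0,0,0],[0,0,0],0.16],[[0,0,0],[0,0,0],0.17],[[0,0,0],[0,0,0],0.18],[[0,0,0],[0,0,0],0.25],[[0,0,0],[0,0,0],0.3]]'

```text
clock: 75.28
eef_pos: [0.581, 0.2765, 0.1187]
tool_rot: [0.83, -0.558, 0.0, -0.001]
ft_force: [2.8, 1.8, -1.1]
grip_width: 0.0254
grasp_force: 1.4
```

drive_tool --increments '[[[0,0,10],[0,0,0],0.3],[[0,0,25],[0,0,0],0.3],[[0,0,30],[0,0,0],0.3],[[0,0,10],[0,0,0],0.3]]'

```text
clock: 75.62
eef_pos: [0.5814, 0.2768, 0.1978]
tool_rot: [0.83, -0.558, 0.001, -0.002]
ft_force: [1.0, 0.9, 2.0]
grip_width: 0.0256
grasp_force: 0.0
```

Run:
```python
from h import *
print(sideknob(camera("side"))[:4],get_obs()["clock"])
```

```text
[(np.float64(23.9), np.float64(-0.4)), (np.float64(25.8), np.float64(-0.35)), (np.float64(28.8), np.float64(-0.45)), (np.float64(33.1), np.float64(-0.3))] 75.6667
```

The crank now rests at about −0.4, deeper than after the earlier releases, so slow unloading leaves the bar pressing harder. Retreat and do a final check.

drive_tool --increments '[[[-5,-35,0],[0,0,0],0.3],[[-5,-38,0],[0,0,0],0.3],[[-5,-38,0],[0,0,0],0.3],[[-5,-38,0],[0,0,0],0.3],[[-5,-38,0],[0,0,0],0.3],[[-5,-38,0],[0,0,0],0.3],[[-5,-38,0],[0,0,0],0.3],[[0,0,0],[0,0,0],0.3]]'

```text
clock: 76.33
eef_pos: [0.5432, 0.0072, 0.192]
tool_rot: [0.828, -0.561, -0.001, 0.002]
ft_force: [-0.5, 1.0, -0.1]
grip_width: 0.0256
grasp_force: 0.0
```

Run:
```python
from h import *
b=camera("top");clampcheck(b);print(knobang(b)[:3],sideknob(camera("side"))[:3])
for q in("petri","cup"):
  for s in silhouettes(q,b)[:1]: print(q,np.round(s["bbox"]))
```

```text
45 band -47.0 -29.0 [113, 109, 115, 135, 146, 151, 155, 157, 156, 154, 150, 154, 157, 156, 155, 149, 111, 81, 67, 65, 65, 65, 65, 80, 112, 146]
0 band -47.0 -29.0 [115, 112, 117, 137, 150, 151, 149, 153, 157, 157, 156, 150, 152, 155, 155, 152, 121, 83, 67, 65, 64, 64, 67, 78, 111, 146]
-45 band -47.0 -29.0 [112, 107, 114, 137, 151, 154, 155, 155, 149, 148, 155, 157, 158, 153, 148, 149, 116, 77, 65, 64, 64, 64, 62, 76, 116, 147]
[(np.float64(41.79365079365079), np.float64(267.0)), (np.float64(44.46031746031746), np.float64(270.0)), (np.float64(45.31666666666668), np.float64(264.0))] [(np.float64(25.5), np.float64(-0.4)), (np.float64(27.1), np.float64(-0.35)), (np.float64(30.6), np.float64(-0.45))]
petri [331. 202. 348. 226.]
cup [276. 150. 292. 172.]
```

```bash
python3 -c "
from workcell import job_done
print(job_done())"
```

```text
the job is handed in; nothing more can be done
None
```

The job is handed in, but the clamp may not count as firm: the crank sprang back each time I let go and now rests at about −0.4 rad, well short of the −1.5 called firm. I tightened it past −1.4 three times; easing it off slowly from about −0.85 left the tightest rest. All three needles are home in their own channels, points towards the robot, and the petri dish and beaker were not moved.

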